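Move the painting tools to the wooden rest in reverse order

ROBOT

A 6-joint arm with a two-finger parallel gripper is mounted at the origin on a cart in front of the work surface, level with it; the furniture and walls round the work are solid. World frame = base frame: x ahead of the robot, y to its left, z up, the work surface at z = 0. Lengths are in m, angles in rad, forces in N, time in s.
With the tool pointing down it reaches from about 0.35 to 0.975 m from the base axis. Payload 4.9 kg.
Tool frame: the origin (TCP) lies on the centre line of the jaws, within the pads' length; the fingertips stand 8 mm ahead of it and the grasp point (between the pads) lies 11 mm behind it; z points along the fingers, y is the direction in which the jaws open and shut (so a half turn about z gives the same grasp; the last joint's range is limited). The gripper opens to 85 mm and grips with 20 to 120 N. Pads are 22 mm wide; open, the fingers measure 114 mm over their backs; the gripper's body (76 mm by 85 mm) begins 54 mm behind the grasp point. The pads swing forward as they close: fully open they stand 13 mm farther back than shut.
Start: joints at [-1.325, 0.053, 1.613, -0, 1.476, -0.119], TCP at [0.223, -0.584, 0.239] pointing down, gripper open.
Joint ranges: [-3.01, 3.01], [-1.01, 2.22], [0.06, 2.58], [-1.02, 4.17], [0.09, 2.62], [-3.14, 3.14]. Speed limits (rad/s): [2.57, 2.57, 3.14, 3.14, 3.14, 3.14].

INTERFACE

Orientations are given as a unit quaternion [w, x, y, z].
In Python, from plant import manip gives the robot as it stands.
- The arm moves only by the tool step_arm, never from a script. Its argument "deltas" is a list of rows, each a list of 7 numbers: the shift along the tool's x, y, z in m, then the turn, a rotation vector about the tool's x, y, z in rad, then the gripper command: -1 is fully open, 1 is shut, values between are in proportion. In form: [[dx, dy, dz, ax, ay, az, hand], ...]. A call has 1 to 20 rows; each row is the pose to reach, as a shift and turn from the pose commanded when the call began, along the tool's axes at that moment; what a row does not reach only later rows make up. A row lasts 1/10 s, in which the tool goes at most 50 mm and 8.59 degrees, less where a joint would pass 70% of its speed; a pose out of reach is approached as far as the arm can. A call with a gripper value outside its range is refused whole. The fingers move at their own pace and stop on an object; the grip force is fixed at half the most. Time passes only in rows, so rows that repeat a pose let the fingers close. It gives the time, the measured TCP pose, the force and the opening at its end, in the units of the state.
- manip.state(): the state, without advancing time (a new reading comes with each control period).
- manip.grab_frame(name): name is "scene" or "top"; returns the picture (400x640x3 uint8, red, green, blue); there is no depth.
- manip.get_calibration(name): a dict with "fov_y" (degrees; the focal length in pixels is half the picture's height over the tangent of half this angle, whatever the lens; pixels are square), "cx", "cy" (the principal point, pixels), "R" (3x3) and "t" (3): a world point X has camera coordinates R X + t. Camera axes: x right, y down, z forward; pixel columns grow to the right and rows downward; lengths in m; the calibration is good to about 2 mm. A picture is of the moment at which its call begins. get_calibration takes no time and is no camera call.
- manip.job_done(): hands the job in, once; it reports no verdict.
The state is a dict: "time": time; "joint_pos": joint angles; "joint_vel": joint speeds; "joint_efforts": joint torques, N m; "tool_pos": TCP position; "tool_rot": TCP orientation; "contact_force": force on the tool from outside, world axes, zero at the start; "ft_torque": the same for the moment, N m; "gripper_width": opening from 0.0 (shut) to 1.0 (fully open).
Only numpy, scipy, OpenCV 4.12 (cv2) and the standard library are available. Lean on these libraries where they do the work, as an engineer would, in place of code of your own. Each camera call takes 0.05 s, during which the arm holds its last target.

TASK

The next painter works from the other side: move the four tools from the grey cradles to the empty wooden rest, in reverse order, so that the tool lying leftmost in the cradles ends rightmost on the wooden rest, the second from the left ends second from the right, and so on. Lay each one flat and squarely across both wooden bars, midway between its dowels and with the middle of its length over the middle of the rest, and let go of it.

Things in the scene. Friction and masses are not known exactly. Their poses are not given: they have to be found in the camera images.
- tube: White paint tube without coloured band, black cap, 144 mm long, 34 mm wide, 25 mm high, rigid; pinch its body across the width. At the start it lies across cradle_1, cap end (its -y) away from the robot. Origin: middle of its length and width, at its underside; y along its length, z up.
- marker: White paint marker with a dark cap, 129 mm long, 13 mm thick; does not roll. At the start it lies across cradle_2, cap end (its -y) away from the robot. Origin: middle of its length and width, at its underside; y along its length, z up.
- brush: Bristle brush, 225 mm long: dark handle 20 mm wide, 19 mm high from the +y end to 16 mm past the origin; the rest is the head, 38 mm wide, 20 mm high. Grip the handle 10 mm to the +y side of the origin. At the start it lies across cradle_3, bristle end (its -y) away from the robot. Origin: middle of its length and width, at its underside; y along its length, z up.
- stick: Plain wooden stirring stick, 260 mm long, 9 mm wide, 8 mm high. At the start it lies across cradle_4, one end (its -y) away from the robot. Origin: middle of its length and width, at its underside; y along its length, z up.
- cradle_1: Grey plastic cradle fixed on the clip rail, that holds the paint tube at the start. All four are alike: two cross pieces 8 mm thick, 28 mm before and behind the origin, bearing edges 57 mm long at 36 mm above the table, ears 6 mm higher at their ends; between them (48 mm clear) fingers can reach down to 11 mm above the table. Origin: under its centre, at table level; x, y as the rail's.
- cradle_2: Grey plastic cradle fixed on the clip rail, that holds the marker at the start. All four are alike: two cross pieces 8 mm thick, 28 mm before and behind the origin, bearing edges 57 mm long at 36 mm above the table, ears 6 mm higher at their ends; between them (48 mm clear) fingers can reach down to 11 mm above the table. Origin: under its centre, at table level; x, y as the rail's.
- cradle_3: Grey plastic cradle fixed on the clip rail, that holds the brush at the start. All four are alike: two cross pieces 8 mm thick, 28 mm before and behind the origin, bearing edges 57 mm long at 36 mm above the table, ears 6 mm higher at their ends; between them (48 mm clear) fingers can reach down to 11 mm above the table. Origin: under its centre, at table level; x, y as the rail's.
- cradle_4: Grey plastic cradle fixed on the clip rail, that holds the stick at the start. All four are alike: two cross pieces 8 mm thick, 28 mm before and behind the origin, bearing edges 57 mm long at 36 mm above the table, ears 6 mm higher at their ends; between them (48 mm clear) fingers can reach down to 11 mm above the table. Origin: under its centre, at table level; x, y as the rail's.
- clip_rail: The old rest: flat aluminium rail 350 mm long (along its y) on rubber feet, carrying the four grey cradles at y = -120, -40, +40 and +120 mm. Fixed. Origin: table level under its middle; +y is its left end as seen from the robot, +x away from the robot, turned at most 0.3 rad.
- dowel_rest: The new, empty rest: two pale wooden bars 350 mm long (along y), 10 mm thick, 28 mm before and behind the origin, tops 36 mm above the table. Pairs of dowels 14 mm high at y = 0, +-80, +-160 mm part four places, middles at y = +-40, +-120 mm; open between the bars (46 mm). Fixed. Origin: table level, middle; +y left as seen from the robot, +x away from it, turned at most 0.3 rad.
Things that resemble listed ones, but are neither listed nor needed, are in the scene too. Leave any green look-alike of the marker alone.

How it is judged:
At the end, for the whole second after the job is handed in: All four tools lie at rest on the wooden rest, each in the place mirroring its starting place in the row: origin within 15 mm of the place's middle along the rest, 20 mm across it, 5 mm of the bar tops' height, length within 0.2 rad of square to the bars, tilt under 0.12 rad (((y of cradle_1 in the frame of clip_rail between -0.14 and -0.1 m and y of tube in the frame of dowel_rest between 0.105 and 0.135 m) or (y of cradle_1 in the frame of clip_rail between -0.06 and -0.02 m and y of tube in the frame of dowel_rest between 0.025 and 0.055 m) or (y of cradle_1 in the frame of clip_rail between 0.02 and 0.06 m and y of tube in the frame of dowel_rest between -0.055 and -0.025 m) or (y of cradle_1 in the frame of clip_rail between 0.1 and 0.14 m and y of tube in the frame of dowel_rest between -0.135 and -0.105 m)) and x of tube in the frame of dowel_rest between -0.02 and 0.02 m and z of tube in the frame of dowel_rest between 0.031 and 0.041 m and angle between the y axis of each of tube, marker, brush, stick and the x axis of dowel_rest, either way round below 0.2 rad and angle between each of tube, marker, brush, stick's own z axis and vertical below 0.12 rad and linear speed of each of tube, marker, brush, stick below 0.02 m/s and angular speed of each of tube, marker, brush, stick below 0.2 rad/s and ((y of cradle_2 in the frame of clip_rail between -0.14 and -0.1 m and y of marker in the frame of dowel_rest between 0.105 and 0.135 m) or (y of cradle_2 in the frame of clip_rail between -0.06 and -0.02 m and y of marker in the frame of dowel_rest between 0.025 and 0.055 m) or (y of cradle_2 in the frame of clip_rail between 0.02 and 0.06 m and y of marker in the frame of dowel_rest between -0.055 and -0.025 m) or (y of cradle_2 in the frame of clip_rail between 0.1 and 0.14 m and y of marker in the frame of dowel_rest between -0.135 and -0.105 m)) and x of marker in the frame of dowel_rest between -0.02 and 0.02 m and z of marker in the frame of dowel_rest between 0.031 and 0.041 m and ((y of cradle_3 in the frame of clip_rail between -0.14 and -0.1 m and y of brush in the frame of dowel_rest between 0.105 and 0.135 m) or (y of cradle_3 in the frame of clip_rail between -0.06 and -0.02 m and y of brush in the frame of dowel_rest between 0.025 and 0.055 m) or (y of cradle_3 in the frame of clip_rail between 0.02 and 0.06 m and y of brush in the frame of dowel_rest between -0.055 and -0.025 m) or (y of cradle_3 in the frame of clip_rail between 0.1 and 0.14 m and y of brush in the frame of dowel_rest between -0.135 and -0.105 m)) and x of brush in the frame of dowel_rest between -0.02 and 0.02 m and z of brush in the frame of dowel_rest between 0.031 and 0.041 m and ((y of cradle_4 in the frame of clip_rail between -0.14 and -0.1 m and y of stick in the frame of dowel_rest between 0.105 and 0.135 m) or (y of cradle_4 in the frame of clip_rail between -0.06 and -0.02 m and y of stick in the frame of dowel_rest between 0.025 and 0.055 m) or (y of cradle_4 in the frame of clip_rail between 0.02 and 0.06 m and y of stick in the frame of dowel_rest between -0.055 and -0.025 m) or (y of cradle_4 in the frame of clip_rail between 0.1 and 0.14 m and y of stick in the frame of dowel_rest between -0.135 and -0.105 m)) and x of stick in the frame of dowel_rest between -0.02 and 0.02 m and z of stick in the frame of dowel_rest between 0.031 and 0.041 m); the robot touches nothing.
It also fails if it takes over 118 s, if anything falls off the work surface, if the arm or the gripper's body presses on something with over 40 N, if the wrist force passes 120 N, or if a joint passes its speed limit or range.

## Working session

There is one attempt and no reset: what is moved stays moved. The work goes in short steps, Python scripts to look and compute and a tool call to move; the robot and the scene stay as the last step left them, time stands still between calls to the robot, and variables do not carry over. Pictures are saved under pics/ and viewed, and the job is handed in when it is done.

Besides the shell and the picture viewer there is one more tool, called after "Call:" by a JSON object that holds its "api" and its "payload", one argument or row to a line. step_arm: Moves the arm, as the interface text tells. Its arguments: {"type":"object","properties":{"deltas":{"type":"array"}},"required":["deltas"]}

```bash
mkdir -p pics; python3 - <<'E'
from plant import manip
import cv2,json
for n in("scene","top"):
    f=manip.grab_frame(n); cv2.imwrite(f"pics/{n}0.png",f[:,:,::-1])
    print(n,manip.get_calibration(n))
print(manip.state())
E
```

```text
scene {'fov_y': 46.653100799921795, 'cx': 320.36605001944804, 'cy': 200.4909161106118, 'R': array([[ 0.50348774, -0.86381211,  0.01813098],
       [-0.47963233, -0.29689331, -0.82571617],
       [ 0.7186466 ,  0.40704176, -0.56379436]]), 't': array([-0.30296368,  0.2732529 ,  1.08663497])}
top {'fov_y': 55.97326245893388, 'cx': 317.658364102699, 'cy': 203.18546452721145, 'R': array([[-0.00825066, -0.99968585,  0.02366701],
       [-0.98314653,  0.00378693, -0.18278009],
       [ 0.18263305, -0.0247762 , -0.98286892]]), 't': array([-0.05486622,  0.48323742,  1.22790304])}
{'time': 0.1, 'joint_pos': array([-1.32500739e+00,  5.32990772e-02,  1.61419674e+00, -1.70713977e-05,
        1.47601477e+00, -1.19029743e-01]), 'joint_vel': array([-0.00032238, -0.00276626, -0.00199154, -0.00217547, -0.00249096,
        0.00060512]), 'joint_efforts': array([-2.38977145e-04, -3.94908893e+01, -3.71360886e+01, -1.48315103e-04,
        3.94315110e-03,  7.13985415e-06]), 'tool_pos': array([ 0.22282641, -0.583319  ,  0.23815693]), 'tool_rot': array([-9.56503889e-04,  9.83408895e-01,  1.81400183e-01, -6.92178364e-05]), 'contact_force': array([ 0.00254974, -0.06743595,  1.02683285]), 'ft_torque': array([-0.0151599 , -0.03912326,  0.01862009]), 'gripper_width': 0.9972710529535175}
```

View pics/top0.png

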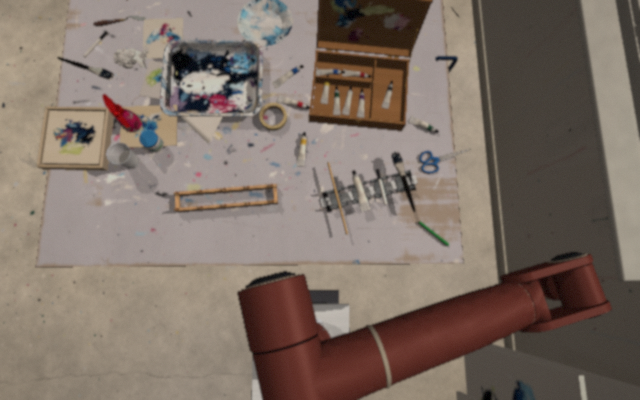

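View pics/scene0.png

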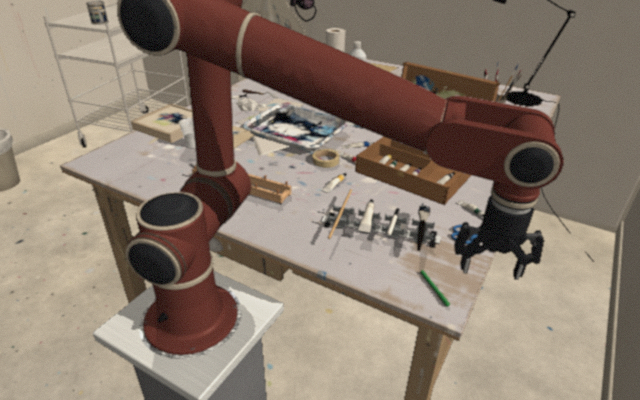

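```bash
python3 - <<'E'
import cv2
t=cv2.imread("pics/top0.png");s=cv2.imread("pics/scene0.png")
cv2.imwrite("pics/t_rail.png",cv2.resize(t[140:260,300:460],None,fx=5,fy=5,interpolation=cv2.INTER_CUBIC))
cv2.imwrite("pics/t_dow.png",cv2.resize(t[170:225,155:295],None,fx=5,fy=5,interpolation=cv2.INTER_CUBIC))
cv2.imwrite("pics/s_rail.png",cv2.resize(s[170:320,300:460],None,fx=4,fy=4,interpolation=cv2.INTER_CUBIC))
E
```

```text
(no output)
```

View pics/t_rail.png

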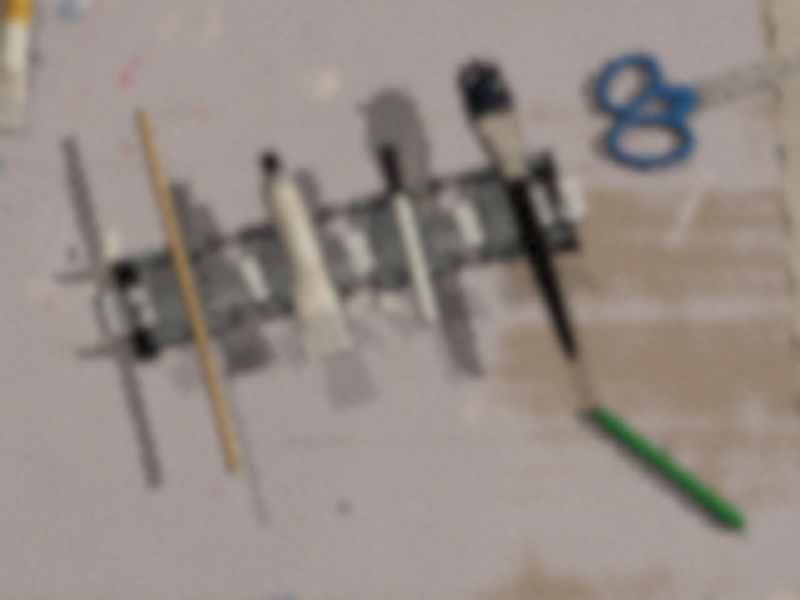

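View pics/t_dow.png

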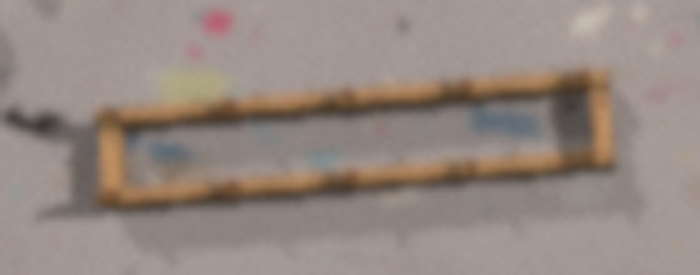

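View pics/s_rail.png

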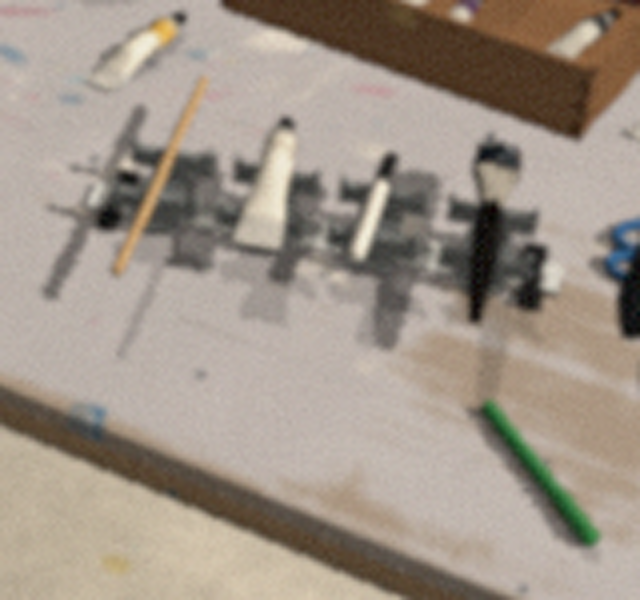

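```bash
cat > h.py <<'E'
import numpy as np,cv2
C={'scene':dict(fov=46.653100799921795,c=(320.36605001944804,200.4909161106118),R=np.array([[ 0.50348774,-0.86381211,0.01813098],[-0.47963233,-0.29689331,-0.82571617],[0.7186466,0.40704176,-0.56379436]]),t=np.array([-0.30296368,0.2732529,1.08663497])),
'top':dict(fov=55.97326245893388,c=(317.658364102699,203.18546452721145),R=np.array([[-0.00825066,-0.99968585,0.02366701],[-0.98314653,0.00378693,-0.18278009],[0.18263305,-0.0247762,-0.98286892]]),t=np.array([-0.05486622,0.48323742,1.22790304]))}
for k in C: C[k]['f']=200/np.tan(np.radians(C[k]['fov']/2))
def ray(n,p,z):
    c=C[n]; d=np.array([(p[0]-c['c'][0])/c['f'],(p[1]-c['c'][1])/c['f'],1.])
    o=-c['R'].T@c['t']; d=c['R'].T@d
    return o+d*(z-o[2])/d[2]
def proj(n,X):
    c=C[n]; q=c['R']@np.asarray(X,float)+c['t']; return q[:2]/q[2]*c['f']+np.array(c['c'])
E
python3 - <<'E'
from h import *
np.set_printoptions(precision=4,suppress=True)
T=lambda u,v,z,x0=300,y0=140,k=5,n='top':ray(n,((u+.5)/k-.5+x0,(v+.5)/k-.5+y0),z)
def show(nm,a,b):
    print(nm,a,b,'mid',(a+b)/2,'len',np.linalg.norm(a-b),'ang',np.arctan2(*(b-a)[[1,0]]))
S=lambda u,v,z:T(u,v,z,300,170,4,'scene')
show('stick',T(233,470,.044),T(141,110,.044)); show('stick s',S(118,271,.044),S(203,79,.044))
show('tube',T(330,348,.05),T(268,155,.05)); show('tube s',S(258,245,.055),S(288,120,.048))
show('marker',T(431,320,.045),T(385,148,.045)); show('marker s',S(358,258,.045),S(390,155,.045))
show('brush',T(575,357,.05),T(478,62,.05)); show('brush s',S(475,320,.05),S(495,138,.05))
D=lambda u,v,z:T(u,v,z,155,170,5)
show('bar back',D(100,118,.036),D(608,75,.036))
show('bar front',D(100,200,.036),D(610,160,.036))
o=-C['top']['R'].T@C['top']['t'];print(o)
E
```

```text
stick [ 0.3794 -0.1524  0.044 ] [ 0.6293 -0.0941  0.044 ] mid [ 0.5043 -0.1233  0.044 ] len 0.25662731196864497 ang 0.22899712331886124
stick s [ 0.3799 -0.1562  0.044 ] [ 0.6264 -0.095   0.044 ] mid [ 0.5031 -0.1256  0.044 ] len 0.254019181392297 ang 0.24309136287346395
tube [ 0.4608 -0.2191  0.05  ] [ 0.5953 -0.1807  0.05  ] mid [ 0.528  -0.1999  0.05  ] len 0.13993088999437392 ang 0.2784342484231001
tube s [ 0.4432 -0.2311  0.055 ] [ 0.6037 -0.1795  0.048 ] mid [ 0.5235 -0.2053  0.0515] len 0.16874234130890572 ang 0.31049912754321074
marker [ 0.4806 -0.2894  0.045 ] [ 0.6016 -0.2624  0.045 ] mid [ 0.5411 -0.2759  0.045 ] len 0.12390145491120351 ang 0.218945064587727
marker s [ 0.4783 -0.2917  0.045 ] [ 0.6058 -0.2629  0.045 ] mid [ 0.542  -0.2773  0.045 ] len 0.13062220384606013 ang 0.22223576862351627
brush [ 0.4539 -0.385   0.05  ] [ 0.6619 -0.3287  0.05  ] mid [ 0.5579 -0.3568  0.05  ] len 0.21545729879240563 ang 0.2643224579362473
brush s [ 0.4519 -0.3862  0.05  ] [ 0.6616 -0.3245  0.05  ] mid [ 0.5567 -0.3553  0.05  ] len 0.2185810634343122 ang 0.2862408315642995
bar back [0.5209 0.4273 0.036 ] [0.55   0.0837 0.036 ] mid [0.5355 0.2555 0.036 ] len 0.34480598306351956 ang -1.4864376434032567
bar front [0.4645 0.4238 0.036 ] [0.4906 0.0816 0.036 ] mid [0.4776 0.2527 0.036 ] len 0.34321463608193686 ang -1.49459257470501
[ 0.2504 -0.0263  1.2965]
```

```bash
python3 - <<'E'
from h import *
np.set_printoptions(precision=4,suppress=True)
for n in('top','scene'):
    im=cv2.imread(f'pics/{n}0.png');hsv=cv2.cvtColor(im,cv2.COLOR_BGR2HSV)
    m=cv2.inRange(hsv,(8,75,90),(25,255,255))
    roi=dict(top=(160,150,200,110),scene=(240,165,130,90))[n]
    mm=np.zeros_like(m);x,y,w,h=roi;mm[y:y+h,x:x+w]=m[y:y+h,x:x+w]
    cs,_=cv2.findContours(mm,cv2.RETR_EXTERNAL,cv2.CHAIN_APPROX_NONE)
    for c in sorted(cs,key=cv2.contourArea)[::-1][:3]:
        if cv2.contourArea(c)<15: continue
        p=c[:,0].astype(float)
        for z in(.036,.044):
            w=np.array([ray(n,q,z)[:2] for q in p])
            r=cv2.minAreaRect(w.astype(np.float32)*1000)
            print(n,cv2.boundingRect(c),z,r)
# overlays: predicted cradle places for verification, on enlarged crop
rail_mid=np.array([.5325,-.2395]);a=.227
X=np.array([np.cos(a),np.sin(a)]);Y=np.array([-X[1],X[0]])
for n,(x0,y0,x1,y1,k) in dict(top=(300,140,460,260,5),scene=(300,170,460,320,4)).items():
    im=cv2.imread(f'pics/{n}0.png')[y0:y1,x0:x1];im=cv2.resize(im,None,fx=k,fy=k,interpolation=cv2.INTER_CUBIC)
    for yc in(-.12,-.04,.04,.12):
        for sx in(-.028,.028):
            P=[]
            for dy in(-.0285,.0285):
                q=rail_mid+X*sx+Y*(yc+dy);P.append(tuple(int(v) for v in ((proj(n,[*q,.036])-(x0,y0)+.5)*k)))
            cv2.line(im,*P,(0,0,255),1)
    cv2.imwrite(f'pics/ov_{n}.png',im)
E
```

```text
top (174, 184, 104, 28) 0.036 ((507.0301208496094, 254.53018188476562), (72.56826782226562, 348.02545166015625), 4.2662129402160645)
top (174, 184, 104, 28) 0.044 ((505.4012451171875, 252.7480926513672), (72.1076889038086, 345.81658935546875), 4.266209602355957)
top (328, 163, 20, 71) 0.036 ((504.76153564453125, -125.16021728515625), (251.05799865722656, 10.583681106567383), 13.983988761901855)
top (328, 163, 20, 71) 0.044 ((503.1471252441406, -124.53248596191406), (249.464599609375, 10.516520500183105), 13.98399829864502)
scene (247, 174, 44, 29) 0.036 ((506.2175598144531, 152.42823791503906), (114.74382781982422, 185.69442749023438), 5.497480392456055)
scene (247, 174, 44, 29) 0.044 ((496.2787170410156, 144.74961853027344), (113.60738372802734, 183.8553466796875), 5.497479438781738)
scene (328, 190, 24, 49) 0.036 ((510.3599853515625, -121.3572769165039), (256.29473876953125, 12.695175170898438), 14.568294525146484)
scene (328, 190, 24, 49) 0.044 ((500.3801574707031, -126.32433319091797), (253.75637817382812, 12.56942081451416), 14.568300247192383)
scene (337, 175, 7, 7) 0.036 ((681.8648681640625, -28.211305618286133), (38.682456970214844, 20.041492462158203), 27.927265167236328)
scene (337, 175, 7, 7) 0.044 ((670.1864624023438, -34.100830078125), (38.29935836791992, 19.842979431152344), 27.92704963684082)
```

View pics/ov_top.png

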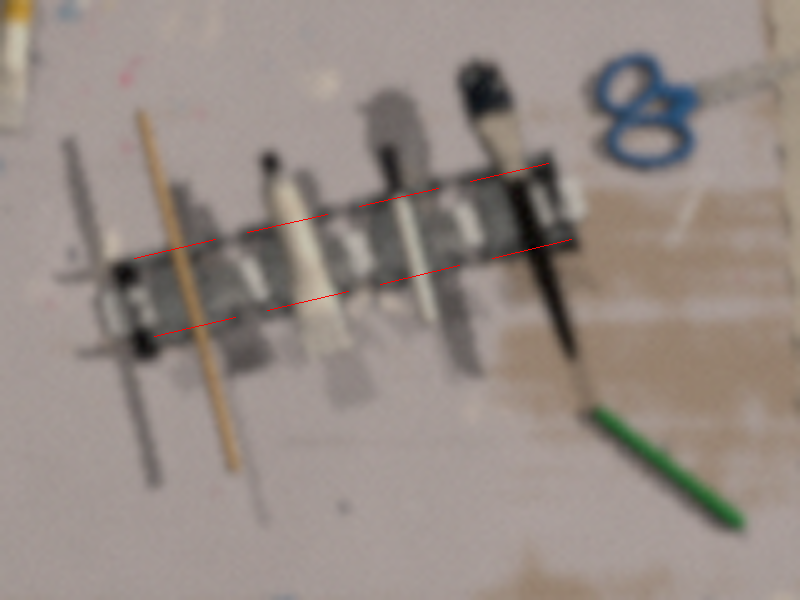

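View pics/ov_scene.png

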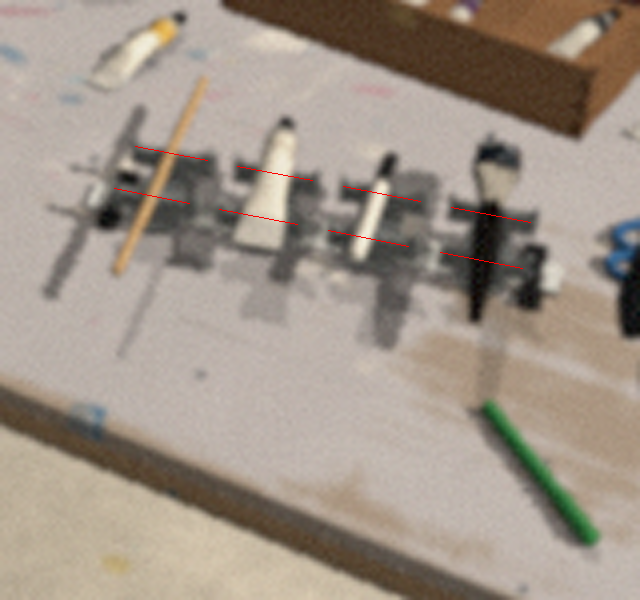

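```bash
python3 - <<'E'
import cv2,numpy as np
s=cv2.imread("pics/scene0.png")[195:255,325:425]; t=cv2.imread("pics/top0.png")[170:215,320:420]
a=cv2.resize(s,None,fx=6,fy=6,interpolation=cv2.INTER_LANCZOS4);b=cv2.resize(t,None,fx=5,fy=5,interpolation=cv2.INTER_LANCZOS4)
b=cv2.copyMakeBorder(b,0,0,0,100,cv2.BORDER_CONSTANT)
o=np.vstack([a,b]);o=cv2.convertScaleAbs(o,alpha=1.5)
cv2.imwrite("pics/z1.png",o[:600])
E
```

```text
(no output)
```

View pics/z1.png

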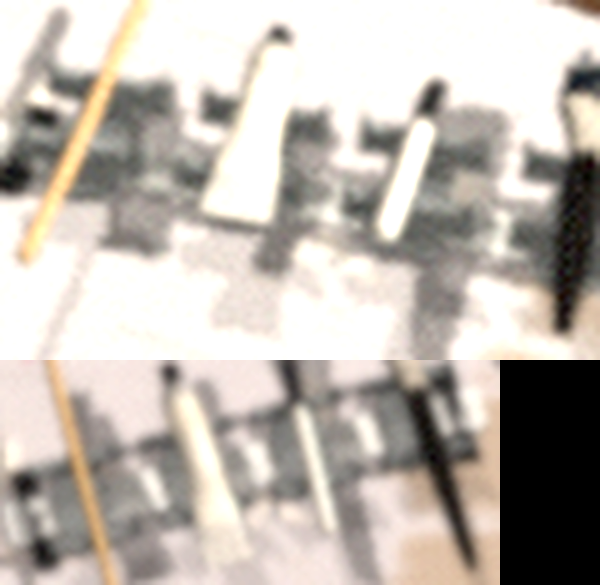

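```bash
python3 - <<'E'
from h import *
np.set_printoptions(precision=4,suppress=True)
def tri(tp,sp):
    A=[];b=[]
    pt=((tp[0]+.5)/5-.5+300,(tp[1]+.5)/5-.5+140);ps=((sp[0]+.5)/4-.5+300,(sp[1]+.5)/4-.5+170)
    P=[np.c_[np.array([[C[n]['f'],0,C[n]['c'][0]],[0,C[n]['f'],C[n]['c'][1]],[0,0,1]])@np.c_[C[n]['R'],C[n]['t']]] for n in('top','scene')]
    X=cv2.triangulatePoints(P[0],P[1],np.array(pt),np.array(ps));return (X[:3]/X[3]).ravel()
for n,a,b in [('stick',((233,470),(118,271)),((141,110),(203,79))),('tube',((330,350),(258,246)),((268,155),(287,119))),('marker',((431,321),(358,258)),((386,147),(391,155))),('brush',((575,357),(475,320)),((479,62),(496,138)))]:
    A=tri(*a);B=tri(*b);d=B-A;print(n,A,B,(A+B)/2,np.linalg.norm(d),np.arctan2(d[1],d[0]))
a=.227;X=np.array([np.cos(a),np.sin(a)]);Y=np.array([-X[1],X[0]])
for y in(.12,.04,-.04,-.12):print('cradle',np.array([.532,-.2395])+Y*y)
a=.076;X=np.array([np.cos(a),np.sin(a)]);Y=np.array([-X[1],X[0]])
for y in(-.12,-.04,.04,.12):print('place',np.array([.507,.2545])+Y*y)
E
```

```text
stick [ 0.3807 -0.1542  0.0423] [ 0.6297 -0.0938  0.0419] [ 0.5052 -0.124   0.0421] 0.25616738712684906 0.23797811241006037
tube [ 0.4623 -0.2222  0.0375] [ 0.5949 -0.1813  0.0545] [ 0.5286 -0.2017  0.046 ] 0.13977677307245223 0.29936517606167334
marker [ 0.4807 -0.2904  0.0427] [ 0.6024 -0.2639  0.0471] [ 0.5416 -0.2772  0.0449] 0.12460655204631582 0.21451898616584963
brush [ 0.4542 -0.3856  0.048 ] [ 0.6599 -0.3269  0.0523] [ 0.5571 -0.3563  0.0502] 0.21393673134272168 0.2777231309217014
cradle [ 0.505  -0.1226]
cradle [ 0.523  -0.2005]
cradle [ 0.541  -0.2785]
cradle [ 0.559  -0.3564]
place [0.5161 0.1348]
place [0.51   0.2146]
place [0.504  0.2944]
place [0.4979 0.3742]
```

```bash
cat > go.py <<'E'
import sys,numpy as np
from plant import manip
from scipy.spatial.transform import Rotation as R
s=manip.state();q=s['tool_rot'];r=R.from_quat([q[1],q[2],q[3],q[0]])
M=r.as_matrix();psi=np.arctan2(M[1,0],M[0,0])
print('t',round(s['time'],2),'pos',s['tool_pos'].round(4),'psi',round(psi,4),'zaxis',M[:,2].round(3),'F',s['contact_force'].round(1),'w',round(s['gripper_width']*85,1),'j',s['joint_pos'].round(2))
for a in sys.argv[1:]:
    x,y,z,p=map(float,a.split(','))
    d=r.inv().apply(np.array([x,y,z])-s['tool_pos'])
    rt=R.from_euler('z',p)*R.from_euler('x',np.pi)
    print(a,d.round(4),(r.inv()*rt).as_rotvec().round(4))
E
python3 go.py .553,-.3575,.14,.275
```

```text
t 0.1 pos [ 0.2228 -0.5833  0.2382] psi 0.3648 zaxis [-0.     0.002 -1.   ] F [ 0.  -0.1  1. ] w 84.8 j [-1.33  0.05  1.61 -0.    1.48 -0.12]
.553,-.3575,.14,.275 [ 0.389  -0.093   0.0984] [-0.0019 -0.0001  0.0898]
```

Call:
{"api": "step_arm", "payload": {
  "deltas": [
    [0.389,-0.093,0.098,0,0,0.09,-0.2],
    [0.389,-0.093,0.098,0,0,0.09,-0.2],
    [0.389,-0.093,0.098,0,0,0.09,-0.2],
    [0.389,-0.093,0.098,0,0,0.09,-0.2],
    [0.389,-0.093,0.098,0,0,0.09,-0.2],
    [0.389,-0.093,0.098,0,0,0.09,-0.2],
    [0.389,-0.093,0.098,0,0,0.09,-0.2],
    [0.389,-0.093,0.098,0,0,0.09,-0.2],
    [0.389,-0.093,0.098,0,0,0.09,-0.2],
    [0.389,-0.093,0.098,0,0,0.09,-0.2],
    [0.389,-0.093,0.098,0,0,0.09,-0.2],
    [0.389,-0.093,0.098,0,0,0.09,-0.2],
    [0.389,-0.093,0.098,0,0,0.09,-0.2]
  ]
}}

```text
time: 1.4
tool_pos: [0.5523, -0.3596, 0.142]
tool_rot: [0.0, 0.991, 0.136, 0.0]
contact_force: [0.4, -0.4, -0.2]
gripper_width: 0.6
```

```bash
python3 go.py .553,-.3575,.034,.275; python3 - <<'E'
from plant import manip
import cv2,numpy as np
o=[]
for n,(x0,y0) in dict(scene=(360,150),top=(340,120)).items():
    f=manip.grab_frame(n)[:,:,::-1];o.append(cv2.resize(f[y0:y0+150,x0:x0+133],None,fx=3,fy=3,interpolation=cv2.INTER_CUBIC))
cv2.imwrite("pics/c1.png",np.hstack(o))
E
```

```text
t 1.4 pos [ 0.5523 -0.3596  0.142 ] psi 0.2727 zaxis [ 0.001 -0.001 -1.   ] F [ 0.4 -0.4 -0.2] w 51.0 j [-0.69  0.2   1.61 -0.    1.32  0.61]
.553,-.3575,.034,.275 [ 0.0012 -0.0019  0.108 ] [ 0.0009 -0.0004 -0.0023]
```

View pics/c1.png

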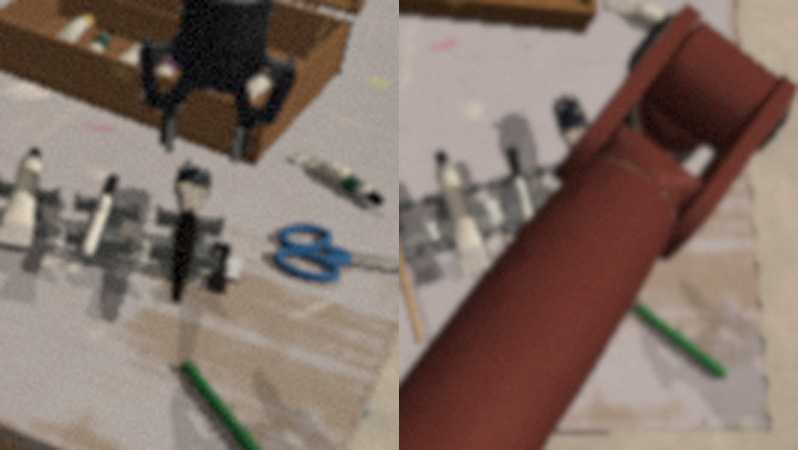

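Call:
{"api": "step_arm", "payload": {
  "deltas": [
    [0,0,0.04,0,0,0,-0.2],
    [0,0,0.07,0,0,0,-0.2],
    [0,0,0.09,0,0,0,-0.2],
    [0,0,0.1,0,0,0,-0.2],
    [0,0,0.107,0,0,0,-0.2],
    [0,0,0.107,0,0,0,-0.2],
    [0,0,0.107,0,0,0,-0.2]
  ]
}}

```text
time: 2.2
tool_pos: [0.5533, -0.3587, 0.0351]
tool_rot: [0.0, 0.991, 0.137, 0.0]
contact_force: [0.9, -0.4, 0.6]
gripper_width: 0.599
```

```bash
python3 go.py .553,-.3575,.034,.275; python3 - <<'E'
from plant import manip
import cv2,numpy as np
f=manip.grab_frame('scene')[:,:,::-1];cv2.imwrite("pics/c2.png",cv2.resize(f[160:280,360:480],None,fx=5,fy=5,interpolation=cv2.INTER_CUBIC))
E
```

```text
t 2.2 pos [ 0.5533 -0.3587  0.0351] psi 0.2748 zaxis [ 0.    -0.001 -1.   ] F [ 0.9 -0.4  0.6] w 50.9 j [-0.69  0.33  1.66 -0.    1.15  0.61]
.553,-.3575,.034,.275 [ 0.     -0.0012  0.0011] [ 0.0008 -0.     -0.0002]
```

View pics/c2.png

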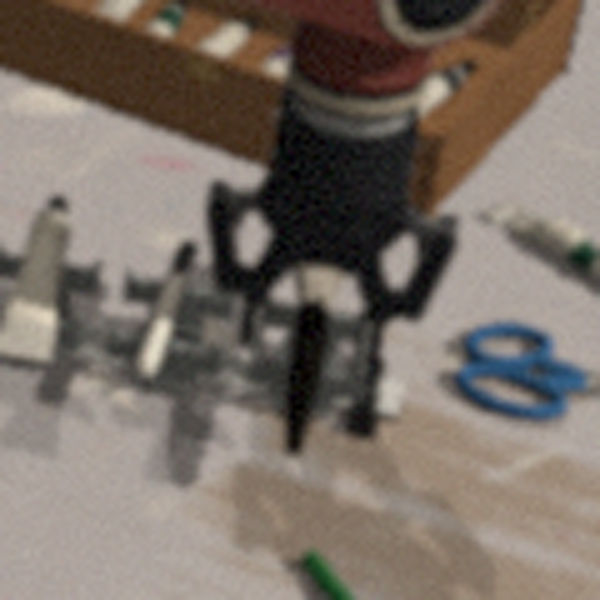

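The fingers straddle the dark handle at (310,320), between the cross pieces. I'll grip here and lift.

Call:
{"api": "step_arm", "payload": {
  "deltas": [
    [0,0,0,0,0,0,1],
    [0,0,0,0,0,0,1],
    [0,0,0,0,0,0,1],
    [0,0,0,0,0,0,1],
    [0,0,0,0,0,0,1],
    [0,0,0,0,0,0,1],
    [0,0,-0.01,0,0,0,1],
    [0,0,-0.03,0,0,0,1],
    [0,0,-0.06,0,0,0,1],
    [0,0,-0.1,0,0,0,1],
    [0,0,-0.12,0,0,0,1],
    [0,0,-0.12,0,0,0,1],
    [0,0,-0.12,0,0,0,1]
  ]
}}

```text
time: 3.55
tool_pos: [0.5529, -0.3579, 0.1536]
tool_rot: [-0.0, 0.991, 0.137, -0.0]
contact_force: [-0.3, -0.7, -1.8]
gripper_width: 0.234
```

```bash
python3 - <<'E'
from plant import manip
import cv2,numpy as np
f=manip.grab_frame('scene')[:,:,::-1];cv2.imwrite("pics/c3.png",cv2.resize(f[110:260,360:510],None,fx=4,fy=4,interpolation=cv2.INTER_CUBIC))
E
python3 go.py .490,.3735,.155,.076
```

```text
t 3.6 pos [ 0.5522 -0.3575  0.1522] psi 0.2747 zaxis [-0.002  0.002 -1.   ] F [ 0.  -0.1 -1.1] w 19.8 j [-0.69  0.2   1.61 -0.    1.34  0.61]
.490,.3735,.155,.076 [ 0.1384 -0.7204 -0.0012] [-0.0024  0.0021  0.1987]
```

View pics/c3.png

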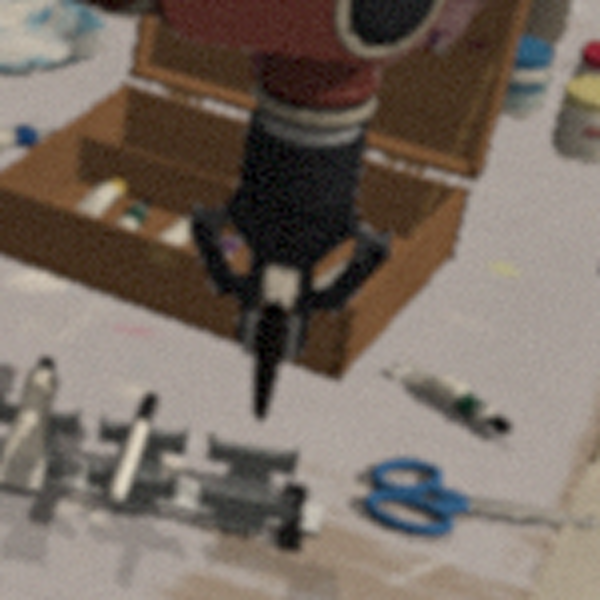

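Call:
{"api": "step_arm", "payload": {
  "deltas": [
    [0.007,-0.036,0,0,0,0.01,1],
    [0.138,-0.72,0,0,0,0.199,1],
    [0.138,-0.72,0,0,0,0.199,1],
    [0.138,-0.72,0,0,0,0.199,1],
    [0.138,-0.72,0,0,0,0.199,1],
    [0.138,-0.72,0,0,0,0.199,1],
    [0.138,-0.72,0,0,0,0.199,1],
    [0.138,-0.72,0,0,0,0.199,1],
    [0.138,-0.72,0,0,0,0.199,1],
    [0.138,-0.72,0,0,0,0.199,1],
    [0.138,-0.72,0,0,0,0.199,1],
    [0.138,-0.72,0,0,0,0.199,1],
    [0.138,-0.72,0,0,0,0.199,1],
    [0.138,-0.72,0,0,0,0.199,1],
    [0.138,-0.72,0,0,0,0.199,1],
    [0.138,-0.72,0,0,0,0.199,1],
    [0.138,-0.72,0,0,0,0.199,1],
    [0.138,-0.72,0,0,0,0.199,1],
    [0.138,-0.72,0,0,0,0.199,1],
    [0.138,-0.72,0,0,0,0.199,1]
  ]
}}

```text
time: 5.6
tool_pos: [0.4909, 0.371, 0.154]
tool_rot: [0.0, 0.999, 0.037, -0.0]
contact_force: [-0.0, 0.8, -1.3]
gripper_width: 0.235
```

```bash
python3 go.py .490,.3735,.036,.076; python3 - <<'E'
from plant import manip
import cv2,numpy as np
for n in('scene','top'):
  f=manip.grab_frame(n)[:,:,::-1];cv2.imwrite(f"pics/c4{n}.png",f)
E
```

```text
t 5.6 pos [0.4909 0.371  0.154 ] psi 0.074 zaxis [-0. -0. -1.] F [-0.   0.8 -1.3] w 19.9 j [ 0.53  0.1   1.71 -0.    1.33  2.02]
.490,.3735,.036,.076 [-0.0006 -0.0026  0.118 ] [ 0.0003  0.0005 -0.002 ]
```

View pics/c4top.png

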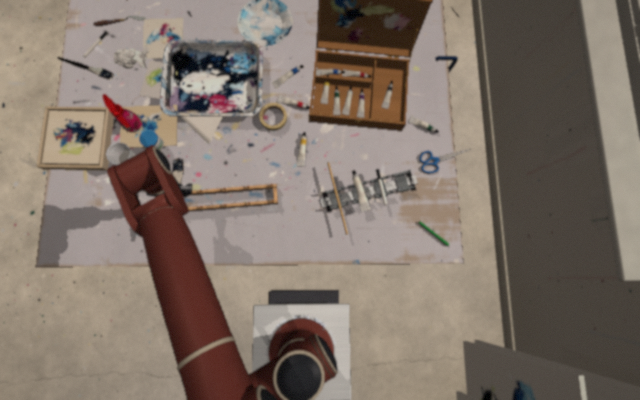

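View pics/c4scene.png

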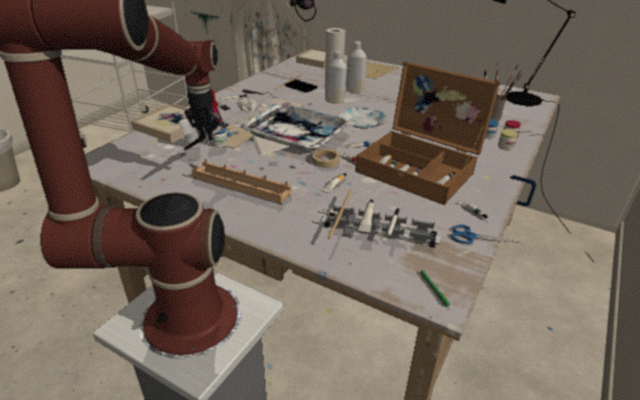

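```bash
python3 - <<'E'
from h import *
a=.076;X=np.array([np.cos(a),np.sin(a)]);Y=np.array([-X[1],X[0]])
o=[]
for n,(x0,y0,k) in dict(scene=(185,155,6),top=(165,175,6)).items():
    im=cv2.imread('pics/c4scene.png' if n=='scene' else 'pics/top0.png')[y0:y0+48,x0:x0+120]
    im=cv2.resize(im,None,fx=k,fy=k,interpolation=cv2.INTER_CUBIC)
    for sx in(-.028,.028):
        P=[tuple(int(v) for v in (proj(n,[*(np.array([.507,.2545])+X*sx+Y*y),.036])-(x0,y0)+.5)*k) for y in(-.175,.175)]
        cv2.line(im,*P,(0,0,255),1)
        for y in(-.16,-.08,0,.08,.16):
            P=[tuple(int(v) for v in (proj(n,[*(np.array([.507,.2545])+X*sx+Y*y),z])-(x0,y0)+.5)*k) for z in(.036,.05)]
            cv2.line(im,*P,(255,0,0),1)
    o.append(im)
cv2.imwrite('pics/ovr.png',np.vstack(o))
E
```

```text
(no output)
```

View pics/ovr.png

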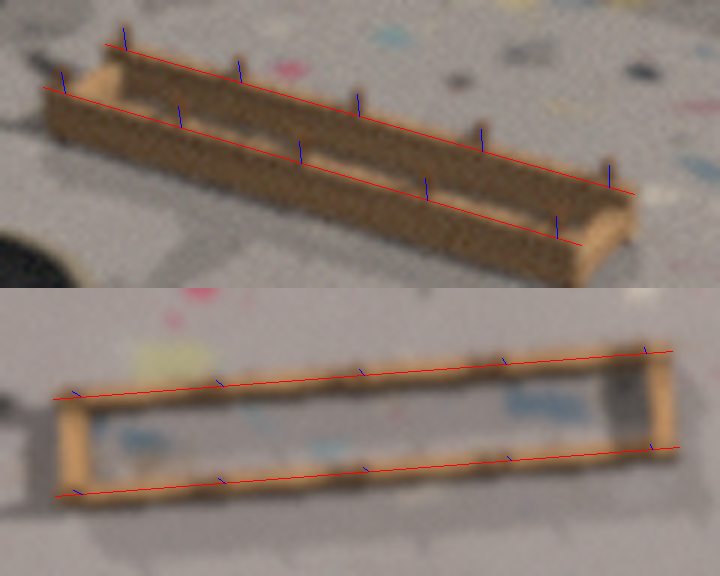

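Call:
{"api": "step_arm", "payload": {
  "deltas": [
    [-0.001,0,0.04,0,0,-0.004,1],
    [-0.002,0,0.08,0,0,-0.004,1],
    [-0.002,0,0.1,0,0,-0.004,1],
    [-0.002,0,0.11,0,0,-0.004,1],
    [-0.002,0,0.115,0,0,-0.004,1],
    [-0.002,0,0.117,0,0,-0.004,1],
    [-0.002,0,0.117,0,0,-0.004,1],
    [-0.002,0,0.117,0,0,-0.004,1]
  ]
}}

```text
time: 6.5
tool_pos: [0.4894, 0.3725, 0.0386]
tool_rot: [-0.001, 0.999, 0.04, 0.001]
contact_force: [0.7, 0.2, -1.0]
gripper_width: 0.237
```

```bash
python3 go.py .488,.3735,.035,.08; python3 - <<'E'
from plant import manip
import cv2,numpy as np
f=manip.grab_frame('scene')[:,:,::-1];cv2.imwrite("pics/c5.png",cv2.resize(f[110:210,160:310],None,fx=5,fy=5,interpolation=cv2.INTER_CUBIC))
E
```

```text
t 6.5 pos [0.4894 0.3725 0.0386] psi 0.0798 zaxis [ 0.002  0.001 -1.   ] F [ 0.7  0.2 -1. ] w 20.1 j [0.53 0.23 1.78 0.   1.13 2.02]
.488,.3735,.035,.08 [-0.0013 -0.0011  0.0036] [-0.0009 -0.0018 -0.0002]
```

View pics/c5.png

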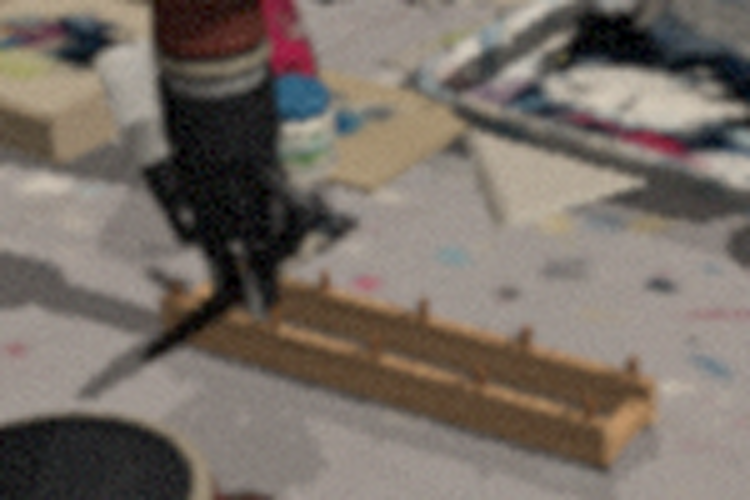

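Call:
{"api": "step_arm", "payload": {
  "deltas": [
    [0,0,0.001,0,0,0,1],
    [0,0,0.002,0,0,0,1],
    [0,0,0.002,0,0,0,1],
    [0,0,0.002,0,0,0,1]
  ]
}}

```text
time: 6.95
tool_pos: [0.4886, 0.3721, 0.0353]
tool_rot: [0.0, 0.999, 0.04, -0.0]
contact_force: [-0.9, -0.1, -0.4]
gripper_width: 0.232
```

Call:
{"api": "step_arm", "payload": {
  "deltas": [
    [0,0,0.0005,0,0,0,0.4],
    [0,0,0.0005,0,0,0,0.2],
    [0,0,0.0005,0,0,0,0],
    [0,0,0.0005,0,0,0,-0.1],
    [0,0,0.0005,0,0,0,-0.1],
    [0,0,-0.03,0,0,0,-0.1],
    [0,0,-0.07,0,0,0,-0.1],
    [0,0,-0.11,0,0,0,-0.1],
    [0,0,-0.12,0,0,0,-0.1],
    [0,0,-0.12,0,0,0,-0.1]
  ]
}}

```text
time: 7.95
tool_pos: [0.4901, 0.3729, 0.1583]
tool_rot: [-0.001, 0.999, 0.04, 0.002]
contact_force: [-0.5, 0.6, 0.8]
gripper_width: 0.555
```

```bash
python3 - <<'E'
from plant import manip
import cv2,numpy as np
o=[]
for n,(x0,y0) in dict(scene=(160,120),top=(150,155)).items():
    f=manip.grab_frame(n)[:,:,::-1];o.append(cv2.resize(f[y0:y0+75,x0:x0+150],None,fx=4,fy=4,interpolation=cv2.INTER_CUBIC))
cv2.imwrite("pics/c6.png",np.vstack(o))
E
python3 go.py .5416,-.2775,.14,.218
```

```text
t 8.05 pos [0.488  0.3717 0.1539] psi 0.0798 zaxis [-0.002 -0.001 -1.   ] F [-0.4  0.3 -0.6] w 47.0 j [ 0.53  0.09  1.72 -0.    1.33  2.02]
.5416,-.2775,.14,.218 [0.0017 0.6514 0.0144] [ 0.0008  0.0019 -0.1382]
```

View pics/c6.png

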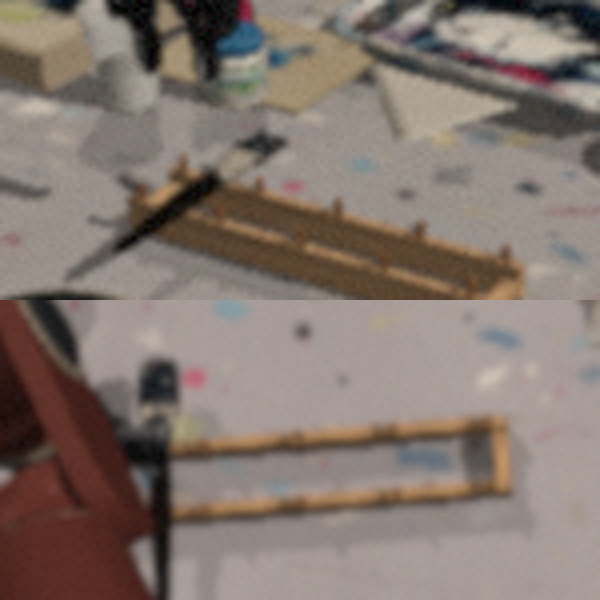

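The brush lies across both bars in the leftmost place. Next is the marker: the white one with the dark cap in the cradle at top (385,185). The green one at (430,232) stays where it is.

Call:
{"api": "step_arm", "payload": {
  "deltas": [
    [0.001,0.03,0,0,0,-0.01,-0.1],
    [0.002,0.651,0.014,0,0,-0.138,-0.1],
    [0.002,0.651,0.014,0,0,-0.138,-0.1],
    [0.002,0.651,0.014,0,0,-0.138,-0.1],
    [0.002,0.651,0.014,0,0,-0.138,-0.1],
    [0.002,0.651,0.014,0,0,-0.138,-0.1],
    [0.002,0.651,0.014,0,0,-0.138,-0.1],
    [0.002,0.651,0.014,0,0,-0.138,-0.1],
    [0.002,0.651,0.014,0,0,-0.138,-0.1],
    [0.002,0.651,0.014,0,0,-0.138,-0.1],
    [0.002,0.651,0.014,0,0,-0.138,-0.1],
    [0.002,0.651,0.014,0,0,-0.138,-0.1],
    [0.002,0.651,0.014,0,0,-0.138,-0.1],
    [0.002,0.651,0.014,0,0,-0.138,-0.1],
    [0.002,0.651,0.014,0,0,-0.138,-0.1],
    [0.002,0.651,0.014,0,0,-0.138,-0.1],
    [0.002,0.651,0.014,0,0,-0.138,-0.1],
    [0.002,0.651,0.014,0,0,-0.138,-0.1]
  ]
}}

```text
time: 9.85
tool_pos: [0.5425, -0.275, 0.1409]
tool_rot: [-0.0, 0.994, 0.11, -0.0]
contact_force: [-0.1, 1.0, 0.6]
gripper_width: 0.547
```

```bash
python3 go.py .5416,-.2775,.031,.218; python3 - <<'E'
from plant import manip
import cv2,numpy as np
o=[]
for n,(x0,y0) in dict(scene=(340,150),top=(140,155)).items():
    f=manip.grab_frame(n)[:,:,::-1];o.append(cv2.resize(f[y0:y0+75,x0:x0+150],None,fx=4,fy=4,interpolation=cv2.INTER_CUBIC))
cv2.imwrite("pics/c7.png",np.vstack(o))
E
```

```text
t 9.85 pos [ 0.5425 -0.275   0.1409] psi 0.2197 zaxis [-0.001  0.001 -1.   ] F [-0.1  1.   0.6] w 46.5 j [-0.59  0.09  1.74  0.    1.31  0.76]
.5416,-.2775,.031,.218 [-0.0014  0.0023  0.1099] [-0.0008  0.0005  0.0017]
```

View pics/c7.png

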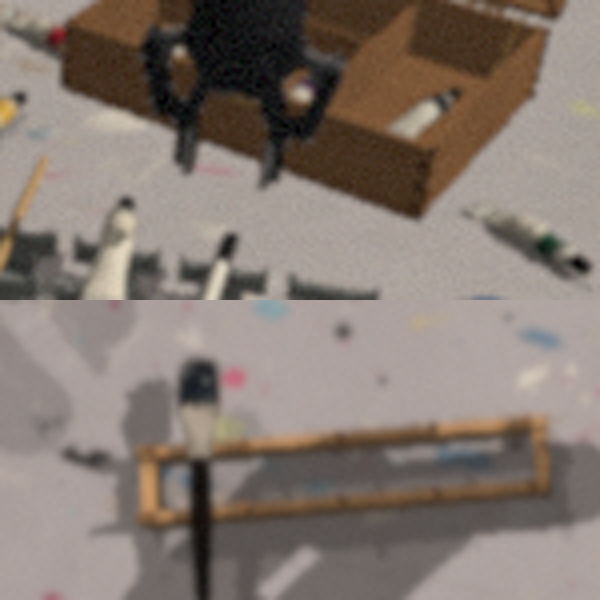

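Call:
{"api": "step_arm", "payload": {
  "deltas": [
    [0,0.001,0.04,0,0,0.002,-0.1],
    [0,0.001,0.08,0,0,0.002,-0.1],
    [0,0.001,0.1,0,0,0.002,-0.1],
    [0,0.001,0.11,0,0,0.002,-0.1],
    [0,0.001,0.11,0,0,0.002,-0.1],
    [0,0.001,0.11,0,0,0.002,-0.1]
  ]
}}

```text
time: 10.55
tool_pos: [0.5437, -0.278, 0.0328]
tool_rot: [0.001, 0.994, 0.108, 0.001]
contact_force: [0.1, 0.0, 0.4]
gripper_width: 0.551
```

```bash
python3 go.py .5416,-.2775,.031,.218; python3 - <<'E'
from h import *
for z in(.05,.055):print(ray('top',(189.9,194.4),z))
from plant import manip
f=manip.grab_frame('scene')[:,:,::-1];cv2.imwrite("pics/c8.png",cv2.resize(f[160:260,310:460],None,fx=5,fy=5,interpolation=cv2.INTER_CUBIC))
E
```

```text
t 10.55 pos [ 0.5437 -0.278   0.0328] psi 0.2162 zaxis [ 0.002 -0.001 -1.   ] F [0.1 0.  0.4] w 46.8 j [-0.59  0.23  1.79  0.    1.12  0.76]
.5416,-.2775,.031,.218 [-0.002  -0.001   0.0018] [ 0.0017 -0.0016 -0.0019]
[0.51365195 0.37106192 0.05      ]
[0.51259591 0.36946818 0.055     ]
```

View pics/c8.png

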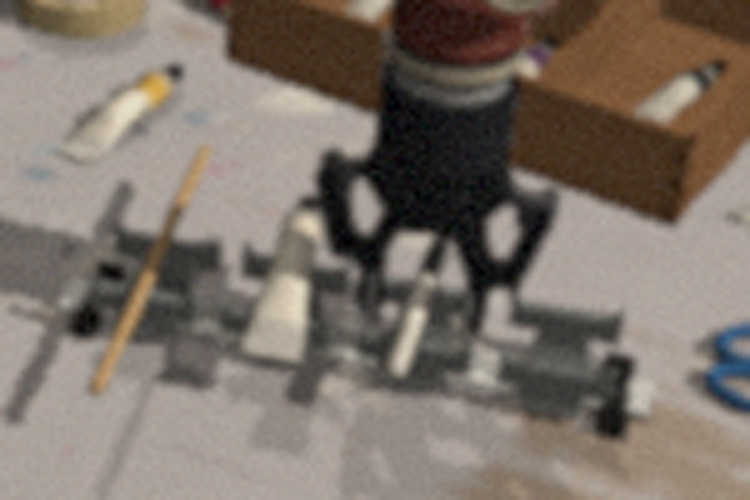

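Call:
{"api": "step_arm", "payload": {
  "deltas": [
    [-0.001,0,0.0005,0,0,0,1],
    [-0.001,0,0.0005,0,0,0,1],
    [-0.001,0,0.0005,0,0,0,1],
    [-0.001,0,0.0005,0,0,0,1],
    [-0.001,0,0.0005,0,0,0,1],
    [-0.001,0,0.0005,0,0,0,1],
    [-0.001,0,0.0005,0,0,0,1]
  ]
}}

```text
time: 11.3
tool_pos: [0.5424, -0.2784, 0.0321]
tool_rot: [0.001, 0.994, 0.108, 0.001]
contact_force: [-0.4, 0.7, 4.8]
gripper_width: 0.128
```

```bash
python3 go.py
```

```text
t 11.3 pos [ 0.5424 -0.2784  0.0321] psi 0.2157 zaxis [ 0.001 -0.001 -1.   ] F [-0.4  0.7  4.8] w 10.9 j [-0.6   0.23  1.79 -0.    1.12  0.76]
```

Call:
{"api": "step_arm", "payload": {
  "deltas": [
    [0,0,-0.01,0,0,0,1],
    [0,0,-0.03,0,0,0,1],
    [0,0,-0.06,0,0,0,1],
    [0,0,-0.1,0,0,0,1],
    [0,0,-0.12,0,0,0,1],
    [0,0,-0.12,0,0,0,1],
    [0,0,-0.12,0,0,0,1]
  ]
}}

```text
time: 12.0
tool_pos: [0.5415, -0.2777, 0.1503]
tool_rot: [-0.0, 0.994, 0.108, -0.0]
contact_force: [-0.1, -0.1, -0.4]
gripper_width: 0.134
```

```bash
python3 - <<'E'
from h import *
from plant import manip
f=manip.grab_frame('scene')[:,:,::-1];cv2.imwrite("pics/c9.png",cv2.resize(f[110:230,310:460],None,fx=5,fy=5,interpolation=cv2.INTER_CUBIC))
E
python3 go.py .5025,.2944,.15,.08
```

```text
t 12.05 pos [ 0.5408 -0.2772  0.149 ] psi 0.2158 zaxis [-0.002  0.002 -1.   ] F [-0.4  0.8 -0.2] w 11.3 j [-0.6   0.08  1.73 -0.    1.33  0.76]
.5025,.2944,.15,.08 [ 0.085  -0.5666 -0.    ] [-0.0019  0.0021  0.1358]
```

View pics/c9.png

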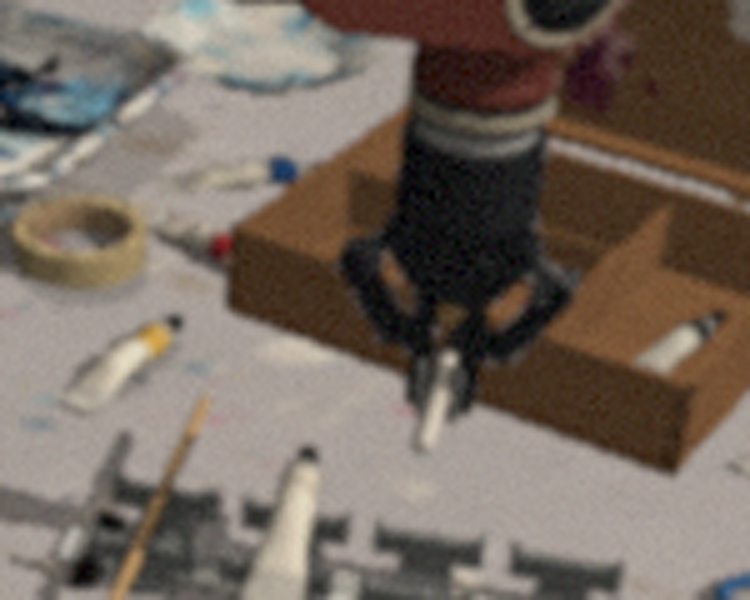

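The marker is held and level. I'll carry it to the second place from the left.

Call:
{"api": "step_arm", "payload": {
  "deltas": [
    [0.005,-0.03,0,0,0,0.01,1],
    [0.085,-0.567,0,0,0,0.136,1],
    [0.085,-0.567,0,0,0,0.136,1],
    [0.085,-0.567,0,0,0,0.136,1],
    [0.085,-0.567,0,0,0,0.136,1],
    [0.085,-0.567,0,0,0,0.136,1],
    [0.085,-0.567,0,0,0,0.136,1],
    [0.085,-0.567,0,0,0,0.136,1],
    [0.085,-0.567,0,0,0,0.136,1],
    [0.085,-0.567,0,0,0,0.136,1],
    [0.085,-0.567,0,0,0,0.136,1],
    [0.085,-0.567,0,0,0,0.136,1],
    [0.085,-0.567,0,0,0,0.136,1],
    [0.085,-0.567,0,0,0,0.136,1],
    [0.085,-0.567,0,0,0,0.136,1],
    [0.085,-0.567,0,0,0,0.136,1],
    [0.085,-0.567,0,0,0,0.136,1]
  ]
}}

```text
time: 13.75
tool_pos: [0.5036, 0.293, 0.1505]
tool_rot: [0.0, 0.999, 0.039, -0.0]
contact_force: [0.7, 0.5, -0.2]
gripper_width: 0.132
```

```bash
python3 go.py .5025,.2944,.032,.08
```

```text
t 13.75 pos [0.5036 0.293  0.1505] psi 0.078 zaxis [-0. -0. -1.] F [ 0.7  0.5 -0.2] w 11.2 j [ 0.4   0.02  1.79 -0.    1.32  1.89]
.5025,.2944,.032,.08 [-0.0009 -0.0015  0.1185] [ 0.0002  0.0004 -0.002 ]
```

Call:
{"api": "step_arm", "payload": {
  "deltas": [
    [0,0,0.04,0,0,-0.002,1],
    [-0.001,0,0.08,0,0,-0.002,1],
    [-0.001,0,0.1,0,0,-0.002,1],
    [-0.001,0,0.11,0,0,-0.002,1],
    [-0.001,0,0.116,0,0,-0.002,1],
    [-0.001,0,0.118,0,0,-0.002,1],
    [-0.001,0,0.118,0,0,-0.002,1],
    [-0.001,0,0.118,0,0,-0.002,1],
    [-0.001,0,0.118,0,0,-0.002,1],
    [-0.001,0,0.118,0,0,-0.002,1]
  ]
}}

```text
time: 14.75
tool_pos: [0.5028, 0.2943, 0.0335]
tool_rot: [-0.0, 0.999, 0.041, 0.001]
contact_force: [-0.3, -0.1, -1.1]
gripper_width: 0.13
```

Call:
{"api": "step_arm", "payload": {
  "deltas": [
    [0,0,0.001,0,0,0,1],
    [0,0,0.001,0,0,0,1],
    [0,0,0.001,0,0,0,0.6],
    [0,0,0.001,0,0,0,0.4],
    [0,0,0.001,0,0,0,0.2],
    [0,0,0.001,0,0,0,0.1],
    [0,0,0.001,0,0,0,0.1],
    [0,0,-0.03,0,0,0,0.1],
    [0,0,-0.07,0,0,0,0.1],
    [0,0,-0.11,0,0,0,0.1],
    [0,0,-0.12,0,0,0,0.1],
    [0,0,-0.12,0,0,0,0.1]
  ]
}}

```text
time: 15.95
tool_pos: [0.5039, 0.2948, 0.1557]
tool_rot: [-0.001, 0.999, 0.041, 0.002]
contact_force: [0.1, -0.5, 0.1]
gripper_width: 0.449
```

```bash
python3 go.py .526,-.2008,.15,.28; python3 - <<'E'
from plant import manip
import cv2,numpy as np
f=manip.grab_frame('scene')[:,:,::-1];cv2.imwrite("pics/c10.png",cv2.resize(f[120:220,160:310],None,fx=5,fy=5,interpolation=cv2.INTER_CUBIC))
E
```

```text
t 15.95 pos [0.5039 0.2948 0.1557] psi 0.0818 zaxis [ 0.005  0.002 -1.   ] F [ 0.1 -0.5  0.1] w 38.2 j [0.4  0.02 1.79 0.   1.33 1.89]
.526,-.2008,.15,.28 [-0.0185  0.4957  0.0047] [-0.0012 -0.0052 -0.1982]
```

View pics/c10.png

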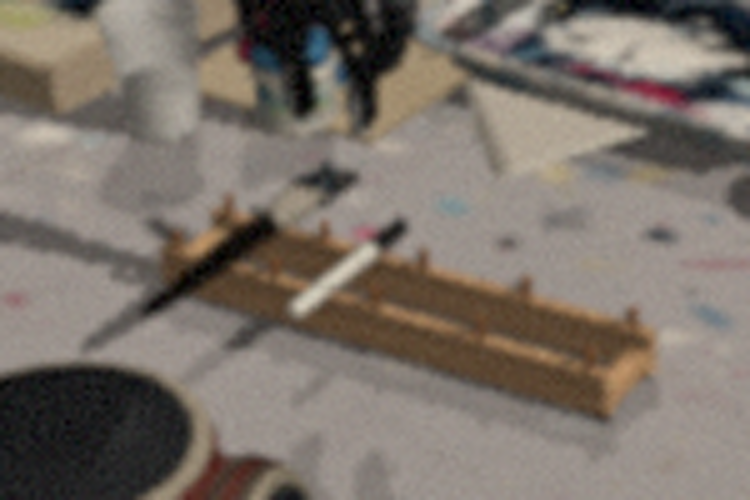

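The marker lies in the second place. Next is the tube without a coloured band, in the cradle at top (361,190); the yellow-banded look-alike is off the rail at (302,147).

Call:
{"api": "step_arm", "payload": {
  "deltas": [
    [0,0.03,0,0,0,-0.01,-0.4],
    [-0.018,0.497,0.005,0,0,-0.198,-0.4],
    [-0.018,0.497,0.005,0,0,-0.198,-0.4],
    [-0.018,0.497,0.005,0,0,-0.198,-0.4],
    [-0.018,0.497,0.005,0,0,-0.198,-0.4],
    [-0.018,0.497,0.005,0,0,-0.198,-0.4],
    [-0.018,0.497,0.005,0,0,-0.198,-0.4],
    [-0.018,0.497,0.005,0,0,-0.198,-0.4],
    [-0.018,0.497,0.005,0,0,-0.198,-0.4],
    [-0.018,0.497,0.005,0,0,-0.198,-0.4],
    [-0.018,0.497,0.005,0,0,-0.198,-0.4],
    [-0.018,0.497,0.005,0,0,-0.198,-0.4],
    [-0.018,0.497,0.005,0,0,-0.198,-0.4],
    [-0.018,0.497,0.005,0,0,-0.198,-0.4],
    [-0.018,0.497,0.005,0,0,-0.198,-0.4]
  ]
}}

```text
time: 17.5
tool_pos: [0.5248, -0.2012, 0.1471]
tool_rot: [-0.0, 0.99, 0.14, -0.0]
contact_force: [0.5, -0.6, 0.3]
gripper_width: 0.701
```

```bash
python3 go.py .526,-.202,.034,.28; python3 - <<'E'
from plant import manip
import cv2,numpy as np
f=manip.grab_frame('scene')[:,:,::-1];cv2.imwrite("pics/c11.png",cv2.resize(f[140:260,310:430],None,fx=5,fy=5,interpolation=cv2.INTER_CUBIC))
E
```

```text
t 17.5 pos [ 0.5248 -0.2012  0.1471] psi 0.2816 zaxis [-0.001  0.001 -1.   ] F [ 0.5 -0.6  0.3] w 59.6 j [-0.5  -0.02  1.85  0.    1.32  0.79]
.526,-.202,.034,.28 [0.001  0.0012 0.1131] [-0.001   0.0007  0.0016]
```

View pics/c11.png

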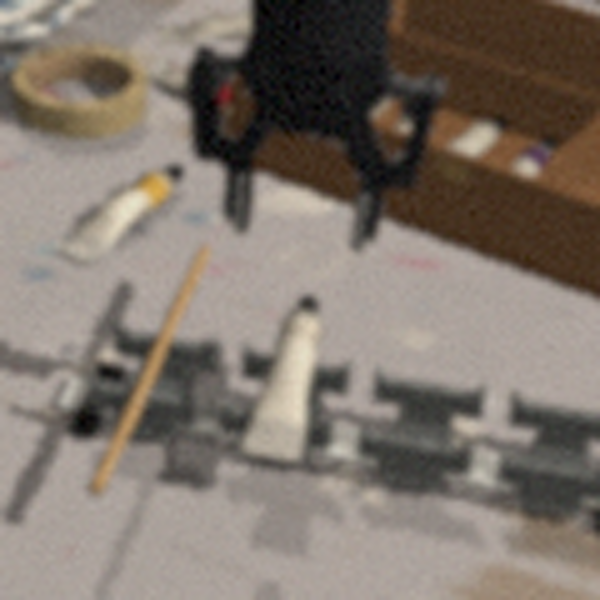

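Call:
{"api": "step_arm", "payload": {
  "deltas": [
    [0.001,0.001,0.04,0,0,0,-0.4],
    [0.001,0.001,0.08,0,0,0,-0.4],
    [0.001,0.001,0.1,0,0,0,-0.4],
    [0.001,0.001,0.11,0,0,0,-0.4],
    [0.001,0.001,0.114,0,0,0,-0.4],
    [0.001,0.001,0.114,0,0,0,-0.4]
  ]
}}

```text
time: 18.15
tool_pos: [0.5269, -0.2033, 0.0345]
tool_rot: [0.0, 0.99, 0.14, 0.0]
contact_force: [-0.7, 0.7, 0.4]
gripper_width: 0.701
```

```bash
python3 go.py .526,-.202,.034,.28; python3 - <<'E'
from plant import manip
import cv2,numpy as np
f=manip.grab_frame('scene')[:,:,::-1];cv2.imwrite("pics/c12.png",cv2.resize(f[140:260,310:430],None,fx=5,fy=5,interpolation=cv2.INTER_CUBIC))
E
```

```text
t 18.15 pos [ 0.5269 -0.2033  0.0345] psi 0.2803 zaxis [ 0.001 -0.    -1.   ] F [-0.7  0.7  0.4] w 59.6 j [-0.5   0.13  1.9   0.    1.11  0.79]
.526,-.202,.034,.28 [-0.0005 -0.0015  0.0005] [ 0.0007 -0.0007  0.0003]
```

View pics/c12.png

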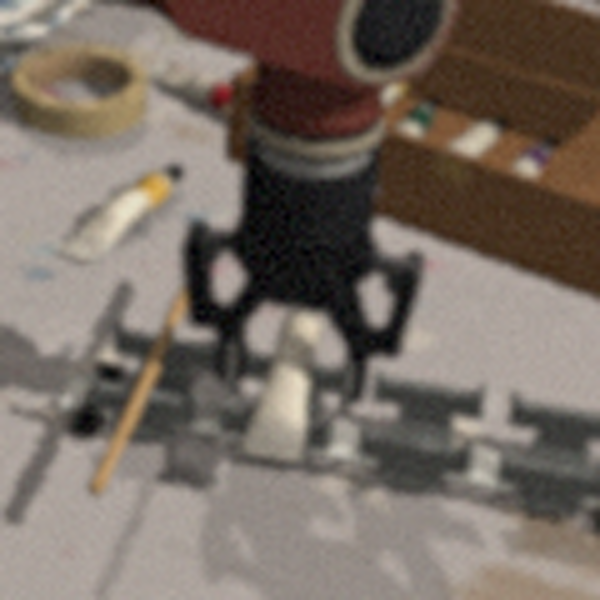

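Fingers straddle the tube at (295,370), and the stick is clear of them. Closing.

Call:
{"api": "step_arm", "payload": {
  "deltas": [
    [0,0,0,0,0,0,1],
    [0,0,0,0,0,0,1],
    [0,0,0,0,0,0,1],
    [0,0,0,0,0,0,1],
    [0,0,0,0,0,0,1],
    [0,0,0,0,0,0,1],
    [0,0,0,0,0,0,1]
  ]
}}

```text
time: 18.9
tool_pos: [0.5273, -0.2038, 0.0354]
tool_rot: [0.001, 0.99, 0.139, 0.001]
contact_force: [-0.9, 0.8, 6.4]
gripper_width: 0.315
```

```bash
python3 go.py
```

```text
t 18.9 pos [ 0.5273 -0.2038  0.0354] psi 0.2797 zaxis [ 0.002 -0.001 -1.   ] F [-0.9  0.8  6.4] w 26.8 j [-0.5   0.13  1.9   0.    1.11  0.79]
```

Call:
{"api": "step_arm", "payload": {
  "deltas": [
    [0,0,-0.01,0,0,0,1],
    [0,0,-0.03,0,0,0,1],
    [0,0,-0.06,0,0,0,1],
    [0,0,-0.1,0,0,0,1],
    [0,0,-0.12,0,0,0,1],
    [0,0,-0.12,0,0,0,1],
    [0,0,-0.12,0,0,0,1]
  ]
}}

```text
time: 19.6
tool_pos: [0.526, -0.2033, 0.1535]
tool_rot: [-0.0, 0.99, 0.139, -0.0]
contact_force: [0.1, -0.5, -1.1]
gripper_width: 0.312
```

```bash
python3 - <<'E'
from h import *
from plant import manip
f=manip.grab_frame('scene')[:,:,::-1];cv2.imwrite("pics/c13.png",cv2.resize(f[100:240,310:450],None,fx=4,fy=4,interpolation=cv2.INTER_CUBIC))
E
python3 go.py .506,.2142,.153,.08
```

```text
t 19.65 pos [ 0.5253 -0.2029  0.1522] psi 0.2797 zaxis [-0.002  0.001 -1.   ] F [ 0.1 -0.1 -1.5] w 26.8 j [-0.5  -0.02  1.84 -0.    1.33  0.79]
.506,.2142,.153,.08 [ 9.660e-02 -4.063e-01 -3.000e-04] [-0.0016  0.002   0.1997]
```

View pics/c13.png

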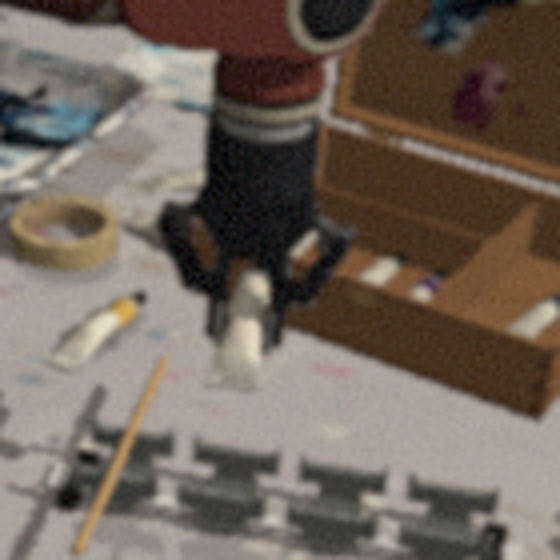

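Call:
{"api": "step_arm", "payload": {
  "deltas": [
    [0.007,-0.03,0,0,0,0.01,1],
    [0.097,-0.407,0,0,0,0.2,1],
    [0.097,-0.407,0,0,0,0.2,1],
    [0.097,-0.407,0,0,0,0.2,1],
    [0.097,-0.407,0,0,0,0.2,1],
    [0.097,-0.407,0,0,0,0.2,1],
    [0.097,-0.407,0,0,0,0.2,1],
    [0.097,-0.407,0,0,0,0.2,1],
    [0.097,-0.407,0,0,0,0.2,1],
    [0.097,-0.407,0,0,0,0.2,1],
    [0.097,-0.407,0,0,0,0.2,1],
    [0.097,-0.407,0,0,0,0.2,1],
    [0.097,-0.407,0,0,0,0.2,1],
    [0.097,-0.407,0,0,0,0.2,1]
  ]
}}

```text
time: 21.05
tool_pos: [0.5072, 0.2134, 0.1535]
tool_rot: [0.0, 0.999, 0.039, -0.0]
contact_force: [-0.4, -0.5, -1.2]
gripper_width: 0.316
```

```bash
python3 go.py .506,.2142,.0355,.08; python3 - <<'E'
from h import *
from plant import manip
f=manip.grab_frame('scene')[:,:,::-1];cv2.imwrite("pics/c14.png",cv2.resize(f[80:220,180:320],None,fx=4,fy=4,interpolation=cv2.INTER_CUBIC))
E
```

```text
t 21.05 pos [0.5072 0.2134 0.1535] psi 0.0779 zaxis [-0. -0. -1.] F [-0.4 -0.5 -1.2] w 26.9 j [ 0.26 -0.06  1.87 -0.    1.33  1.76]
.506,.2142,.0355,.08 [-0.0011 -0.0009  0.118 ] [ 0.0002  0.0004 -0.0021]
```

View pics/c14.png

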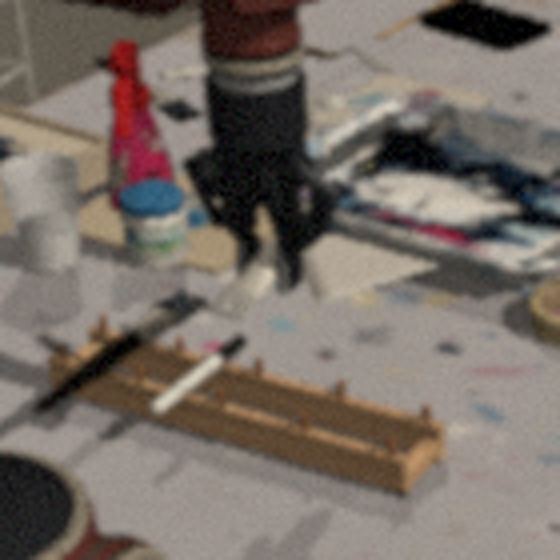

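Call:
{"api": "step_arm", "payload": {
  "deltas": [
    [0,0,0.04,0,0,-0.002,1],
    [-0.001,0,0.08,0,0,-0.002,1],
    [-0.001,0,0.1,0,0,-0.002,1],
    [-0.001,0,0.11,0,0,-0.002,1],
    [-0.001,0,0.115,0,0,-0.002,1],
    [-0.001,0,0.117,0,0,-0.002,1],
    [-0.001,0,0.117,0,0,-0.002,1],
    [-0.001,0,0.117,0,0,-0.002,1],
    [-0.001,0,0.117,0,0,-0.002,1],
    [-0.001,0,0.117,0,0,-0.002,1]
  ]
}}

```text
time: 22.1
tool_pos: [0.5066, 0.2147, 0.0375]
tool_rot: [-0.0, 0.999, 0.041, 0.001]
contact_force: [0.7, 0.5, -0.6]
gripper_width: 0.315
```

```bash
python3 go.py .506,.2142,.0355,.08; python3 - <<'E'
from h import *
from plant import manip
f=manip.grab_frame('scene')[:,:,::-1];cv2.imwrite("pics/c15.png",cv2.resize(f[100:220,180:320],None,fx=5,fy=5,interpolation=cv2.INTER_CUBIC))
E
```

```text
t 22.1 pos [0.5066 0.2147 0.0375] psi 0.0819 zaxis [ 0.001  0.    -1.   ] F [ 0.7  0.5 -0.6] w 26.8 j [0.27 0.09 1.93 0.   1.12 1.75]
.506,.2142,.0355,.08 [-0.0006  0.0004  0.002 ] [-0.0003 -0.0013  0.0019]
```

View pics/c15.png

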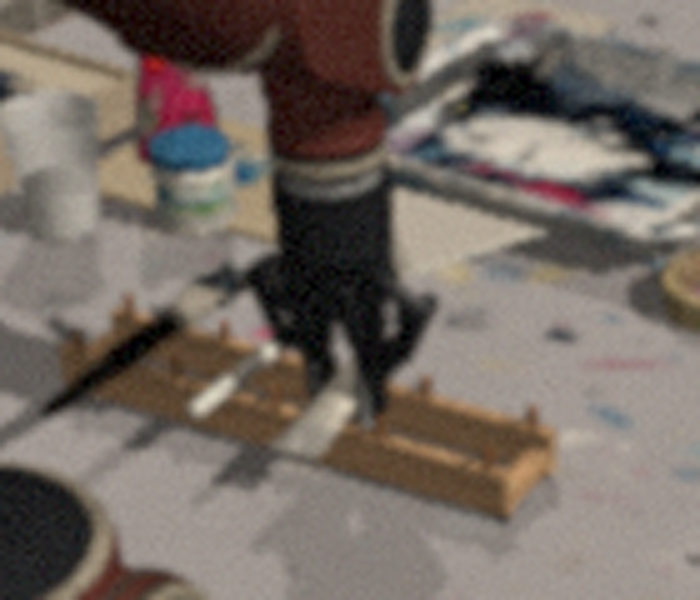

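Call:
{"api": "step_arm", "payload": {
  "deltas": [
    [0,0,0.0015,0,0,0,1],
    [0,0,0.0015,0,0,0,1],
    [0,0,0.0015,0,0,0,1],
    [0,0,0.0015,0,0,0,0.2],
    [0,0,0.0015,0,0,0,0],
    [0,0,0.0015,0,0,0,-0.2],
    [0,0,0.0015,0,0,0,-0.3],
    [0,0,0.0015,0,0,0,-0.3],
    [0,0,-0.03,0,0,0,-0.3],
    [0,0,-0.07,0,0,0,-0.3],
    [0,0,-0.11,0,0,0,-0.3],
    [0,0,-0.12,0,0,0,-0.3],
    [0,0,-0.12,0,0,0,-0.3]
  ]
}}

```text
time: 23.45
tool_pos: [0.5077, 0.2149, 0.1595]
tool_rot: [-0.001, 0.999, 0.041, 0.003]
contact_force: [0.3, -0.7, -0.8]
gripper_width: 0.653
```

```bash
python3 go.py .504,-.1245,.14,.24; python3 - <<'E'
from plant import manip
import cv2,numpy as np
f=manip.grab_frame('scene')[:,:,::-1];cv2.imwrite("pics/c16.png",cv2.resize(f[120:220,170:320],None,fx=5,fy=5,interpolation=cv2.INTER_CUBIC))
E
```

```text
t 23.45 pos [0.5077 0.2149 0.1595] psi 0.0818 zaxis [ 0.005  0.001 -1.   ] F [ 0.3 -0.7 -0.8] w 55.5 j [ 0.27 -0.06  1.86  0.    1.34  1.75]
.504,-.1245,.14,.24 [-0.0315  0.338   0.019 ] [-0.0006 -0.0052 -0.1582]
```

View pics/c16.png

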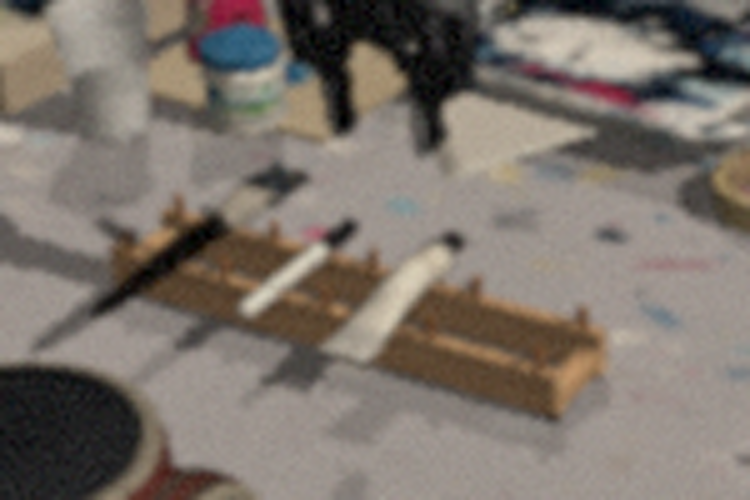

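The tube is in its place. Last is the stick.

Call:
{"api": "step_arm", "payload": {
  "deltas": [
    [-0.002,0.03,0,0,0,-0.01,0.1],
    [-0.031,0.338,0.016,0,0,-0.158,0.1],
    [-0.031,0.338,0.016,0,0,-0.158,0.1],
    [-0.031,0.338,0.016,0,0,-0.158,0.1],
    [-0.031,0.338,0.016,0,0,-0.158,0.1],
    [-0.031,0.338,0.016,0,0,-0.158,0.1],
    [-0.031,0.338,0.016,0,0,-0.158,0.1],
    [-0.031,0.338,0.016,0,0,-0.158,0.1],
    [-0.031,0.338,0.016,0,0,-0.158,0.1],
    [-0.031,0.338,0.016,0,0,-0.158,0.1],
    [-0.031,0.338,0.016,0,0,-0.158,0.1],
    [-0.031,0.338,0.016,0,0,-0.158,0.1]
  ]
}}

```text
time: 24.7
tool_pos: [0.5029, -0.1234, 0.1405]
tool_rot: [-0.0, 0.993, 0.121, -0.0]
contact_force: [0.3, -0.1, 0.0]
gripper_width: 0.453
```

```bash
python3 go.py .504,-.1245,.029,.24; python3 - <<'E'
from plant import manip
import cv2,numpy as np
f=manip.grab_frame('scene')[:,:,::-1];cv2.imwrite("pics/c17.png",cv2.resize(f[140:260,300:420],None,fx=5,fy=5,interpolation=cv2.INTER_CUBIC))
E
```

```text
t 24.7 pos [ 0.5029 -0.1234  0.1405] psi 0.242 zaxis [-0.  0. -1.] F [ 0.3 -0.1  0. ] w 38.5 j [-0.38 -0.12  1.95  0.    1.31  0.94]
.504,-.1245,.029,.24 [0.0009 0.0014 0.1115] [-0.0005  0.0003  0.002 ]
```

View pics/c17.png

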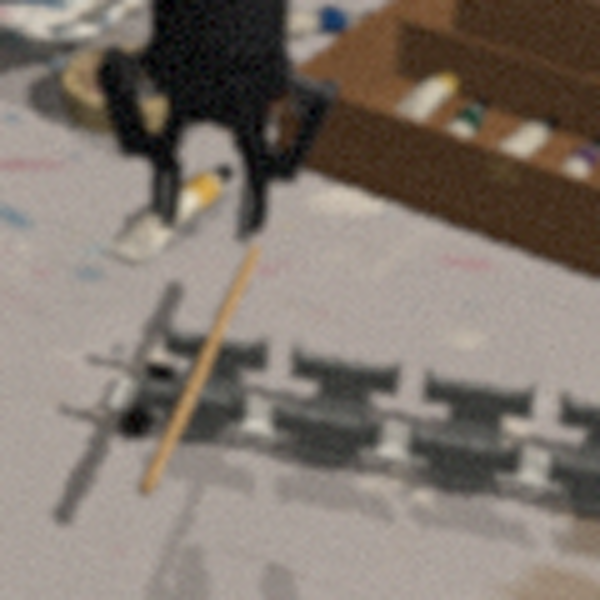

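Call:
{"api": "step_arm", "payload": {
  "deltas": [
    [0.001,0.001,0.04,0,0,0.001,0.3],
    [0.001,0.001,0.08,0,0,0.001,0.3],
    [0.001,0.001,0.1,0,0,0.001,0.3],
    [0.001,0.001,0.109,0,0,0.001,0.3],
    [0.001,0.001,0.112,0,0,0.001,0.3],
    [0.001,0.001,0.112,0,0,0.001,0.3],
    [0.001,0.001,0.112,0,0,0.001,0.3]
  ]
}}

```text
time: 25.45
tool_pos: [0.5054, -0.126, 0.0305]
tool_rot: [0.001, 0.993, 0.119, 0.001]
contact_force: [-0.5, 0.2, -0.2]
gripper_width: 0.351
```

```bash
python3 go.py .504,-.1245,.029,.24; python3 - <<'E'
from plant import manip
import cv2,numpy as np
f=manip.grab_frame('scene')[:,:,::-1];cv2.imwrite("pics/c18.png",cv2.resize(f[150:250,290:410],None,fx=6,fy=6,interpolation=cv2.INTER_CUBIC))
E
```

```text
t 25.45 pos [ 0.5054 -0.126   0.0305] psi 0.2392 zaxis [ 0.003 -0.001 -1.   ] F [-0.5  0.2 -0.2] w 29.8 j [-0.39  0.03  2.01  0.    1.1   0.94]
.504,-.1245,.029,.24 [-0.001  -0.0018  0.0015] [ 0.0018 -0.0025 -0.0009]
```

View pics/c18.png

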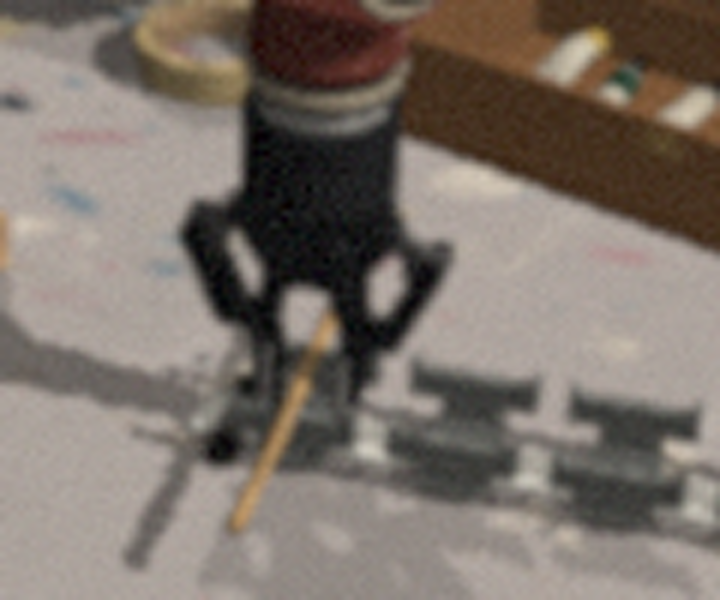

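Call:
{"api": "step_arm", "payload": {
  "deltas": [
    [0,-0.001,0.0005,0,0,0,1],
    [0,-0.001,0.0005,0,0,0,1],
    [0,-0.001,0.0005,0,0,0,1],
    [0,-0.001,0.0005,0,0,0,1],
    [0,-0.001,0.0005,0,0,0,1],
    [0,-0.001,0.0005,0,0,0,1]
  ]
}}

```text
time: 26.1
tool_pos: [0.5046, -0.1249, 0.0294]
tool_rot: [0.0, 0.993, 0.119, 0.001]
contact_force: [-1.2, 1.2, 6.4]
gripper_width: 0.088
```

```bash
python3 go.py
```

```text
t 26.1 pos [ 0.5046 -0.1249  0.0294] psi 0.2387 zaxis [ 0.001 -0.    -1.   ] F [-1.2  1.2  6.4] w 7.5 j [-0.39  0.03  2.01  0.    1.1   0.95]
```

Call:
{"api": "step_arm", "payload": {
  "deltas": [
    [0,0,-0.01,0,0,0,1],
    [0,0,-0.03,0,0,0,1],
    [0,0,-0.06,0,0,0,1],
    [0,0,-0.1,0,0,0,1],
    [0,0,-0.12,0,0,0,1],
    [0,0,-0.12,0,0,0,1],
    [0,0,-0.12,0,0,0,1]
  ]
}}

```text
time: 26.8
tool_pos: [0.5036, -0.1246, 0.1481]
tool_rot: [0.0, 0.993, 0.119, -0.0]
contact_force: [-0.2, 0.1, -1.6]
gripper_width: 0.085
```

```bash
python3 - <<'E'
from h import *
from plant import manip
f=manip.grab_frame('scene')[:,:,::-1];cv2.imwrite("pics/c19.png",cv2.resize(f[100:240,270:410],None,fx=4,fy=4,interpolation=cv2.INTER_CUBIC))
E
python3 go.py .515,.1349,.148,.08
```

```text
t 26.85 pos [ 0.5029 -0.1243  0.1468] psi 0.2387 zaxis [-0.002  0.001 -1.   ] F [ 0.2  0.4 -0.4] w 7.6 j [-0.39 -0.13  1.95 -0.    1.32  0.95]
.515,.1349,.148,.08 [ 0.0731 -0.249  -0.001 ] [-0.0012  0.0021  0.1587]
```

View pics/c19.png

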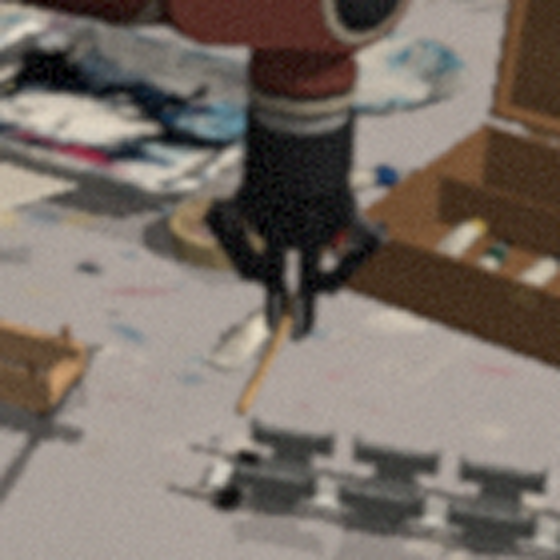

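The stick is held. The grey bar to its left vanished with it, so that was only its shadow.

Call:
{"api": "step_arm", "payload": {
  "deltas": [
    [0.009,-0.03,0,0,0,0.01,1],
    [0.073,-0.249,0,0,0,0.159,1],
    [0.073,-0.249,0,0,0,0.159,1],
    [0.073,-0.249,0,0,0,0.159,1],
    [0.073,-0.249,0,0,0,0.159,1],
    [0.073,-0.249,0,0,0,0.159,1],
    [0.073,-0.249,0,0,0,0.159,1],
    [0.073,-0.249,0,0,0,0.159,1],
    [0.073,-0.249,0,0,0,0.159,1],
    [0.073,-0.249,0,0,0,0.159,1]
  ]
}}

```text
time: 27.85
tool_pos: [0.5156, 0.1333, 0.1476]
tool_rot: [0.0, 0.999, 0.039, -0.001]
contact_force: [-0.0, -0.5, 0.2]
gripper_width: 0.09
```

```bash
python3 go.py .515,.1349,.0295,.08; python3 - <<'E'
from h import *
from plant import manip
f=manip.grab_frame('scene')[:,:,::-1];cv2.imwrite("pics/c20.png",cv2.resize(f[80:220,180:320],None,fx=4,fy=4,interpolation=cv2.INTER_CUBIC))
E
```

```text
t 27.85 pos [0.5156 0.1333 0.1476] psi 0.078 zaxis [-0.001 -0.    -1.   ] F [-0.  -0.5  0.2] w 7.6 j [ 0.11 -0.09  1.91 -0.    1.32  1.61]
.515,.1349,.0295,.08 [-0.0003 -0.0016  0.1181] [ 0.0002  0.0013 -0.002 ]
```

View pics/c20.png

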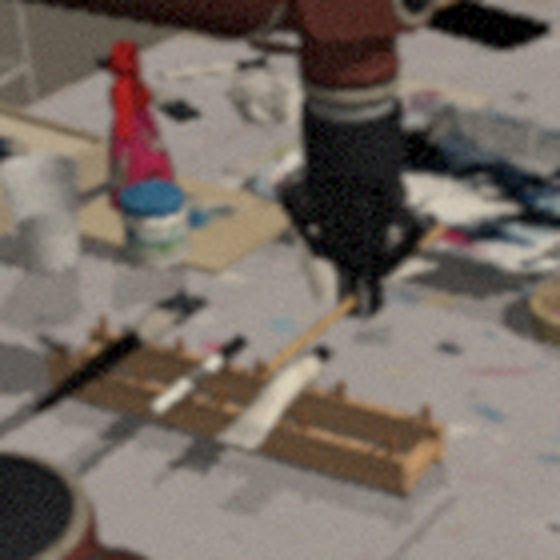

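Call:
{"api": "step_arm", "payload": {
  "deltas": [
    [0,0,0.04,0,0,-0.002,1],
    [0,-0.0005,0.08,0,0,-0.002,1],
    [0,-0.0005,0.1,0,0,-0.002,1],
    [0,-0.0005,0.11,0,0,-0.002,1],
    [0,-0.0005,0.116,0,0,-0.002,1],
    [0,-0.0005,0.118,0,0,-0.002,1],
    [0,-0.0005,0.118,0,0,-0.002,1],
    [0,-0.0005,0.118,0,0,-0.002,1],
    [0,-0.0005,0.118,0,0,-0.002,1],
    [0,-0.0005,0.118,0,0,-0.002,1]
  ]
}}

```text
time: 28.9
tool_pos: [0.5163, 0.1351, 0.031]
tool_rot: [-0.0, 0.999, 0.041, 0.001]
contact_force: [-0.6, -0.7, -1.1]
gripper_width: 0.086
```

```bash
python3 go.py .515,.1349,.0295,.08; python3 - <<'E'
from h import *
from plant import manip
f=manip.grab_frame('scene')[:,:,::-1];cv2.imwrite("pics/c21.png",cv2.resize(f[100:220,180:320],None,fx=5,fy=5,interpolation=cv2.INTER_CUBIC))
E
```

```text
t 28.9 pos [0.5163 0.1351 0.031 ] psi 0.0819 zaxis [ 0.001  0.    -1.   ] F [-0.6 -0.7 -1.1] w 7.3 j [0.12 0.06 1.98 0.   1.1  1.61]
.515,.1349,.0295,.08 [-0.0013  0.0001  0.0015] [-0.0001 -0.0013  0.0019]
```

View pics/c21.png

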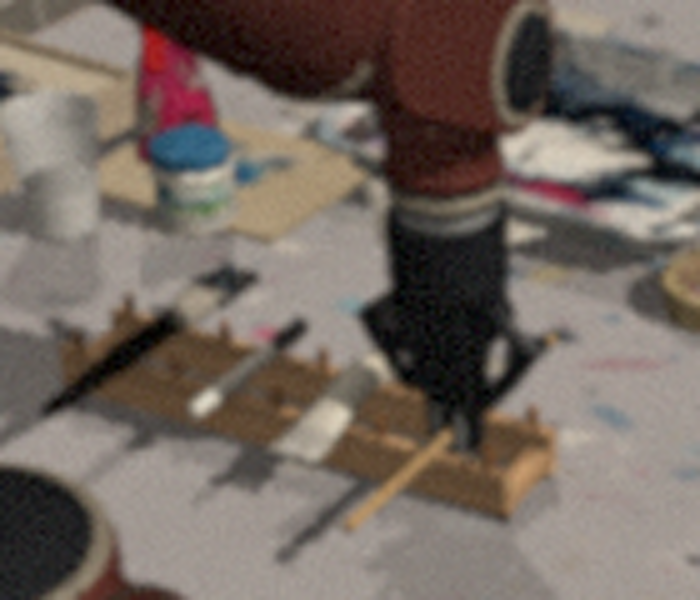

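Call:
{"api": "step_arm", "payload": {
  "deltas": [
    [-0.001,0,0.001,0,0,0,1],
    [-0.001,0,0.001,0,0,0,1],
    [-0.001,0,0.001,0,0,0,0.7],
    [-0.001,0,0.001,0,0,0,0.5],
    [-0.001,0,0.001,0,0,0,0.3],
    [-0.001,0,0.001,0,0,0,0.2],
    [-0.001,0,0.001,0,0,0,0.2],
    [0,0,-0.03,0,0,0,0.2],
    [0,0,-0.07,0,0,0,0.2],
    [0,0,-0.11,0,0,0,0.2],
    [0,0.05,-0.15,0,0,0,0.2],
    [0,0.1,-0.17,0,0,0,0.2],
    [0,0.15,-0.17,0,0,0,0.2],
    [0,0.2,-0.17,0,0,0,0.2],
    [0,0.25,-0.17,0,0,0,0.2],
    [0,0.25,-0.17,0,0,0,0.2]
  ]
}}

```text
time: 30.55
tool_pos: [0.5362, -0.1181, 0.2007]
tool_rot: [0.001, 0.999, 0.039, 0.0]
contact_force: [-0.3, 0.6, 0.7]
gripper_width: 0.402
```

```bash
python3 - <<'E'
from plant import manip
import cv2,numpy as np
o=[]
for n,(x0,y0) in dict(scene=(170,135),top=(150,155)).items():
    f=manip.grab_frame(n)[:,:,::-1];cv2.imwrite(f'pics/fin{n}.png',f);o.append(cv2.resize(f[y0:y0+75,x0:x0+150],None,fx=4,fy=4,interpolation=cv2.INTER_CUBIC))
cv2.imwrite("pics/c22.png",np.vstack(o))
E
```

```text
(no output)
```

View pics/c22.png

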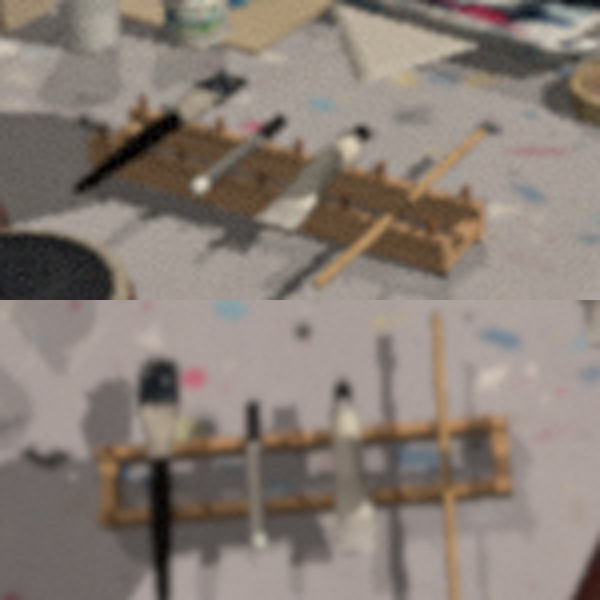

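```bash
python3 - <<'E'
from h import *
np.set_printoptions(precision=4,suppress=True)
im=cv2.imread('pics/fintop.png')
cv2.imwrite('pics/c23.png',cv2.resize(im[150:250,160:290],None,fx=6,fy=6,interpolation=cv2.INTER_CUBIC))
a=.08;X=np.array([np.cos(a),np.sin(a)]);Y=np.array([-X[1],X[0]])
T=lambda u,v,z:ray('top',((u+.5)/4-.5+150,(v-300+.5)/4-.5+155),z)[:2]
for n,A,B,z in [('marker',(260,548),(252,402),.046),('tube',(353,552),(342,382),.046)]:
    A=T(*A,z);B=T(*B,z);d=B-A;m=(A+B)/2-[.5055,.2545];print(n,np.linalg.norm(d),'x',m@X,'y',m@Y,'ang',np.arctan2(d[1],d[0])-a)
hsv=cv2.cvtColor(im,cv2.COLOR_BGR2HSV);m=cv2.inRange(hsv,(8,75,80),(25,255,255));mm=m*0;mm[150:245,251:270]=m[150:245,251:270]
p=np.argwhere(mm)
w=np.array([ray('top',q[::-1],.044)[:2] for q in p])-[.5055,.2545]
w=np.c_[w@X,w@Y]; s=w[(abs(w[:,0])>.045)&(abs(w[:,0])<.14)];print('stick x',s[:,0].min(),s[:,0].max(),'fit y,slope',np.polyfit(s[:,0],s[:,1],1))
E
```

```text
marker 0.12588779665714667 x -0.0013307428170491703 y 0.03815578641710172 ang 0.015047900195550926
tube 0.14706980681764817 x -0.0006447030699191214 y -0.038536210046841754 ang 0.013765228112353908
stick x -0.12583077748827862 0.12404925629457916 fit y,slope [ 0.0043 -0.1205]
```

View pics/c23.png

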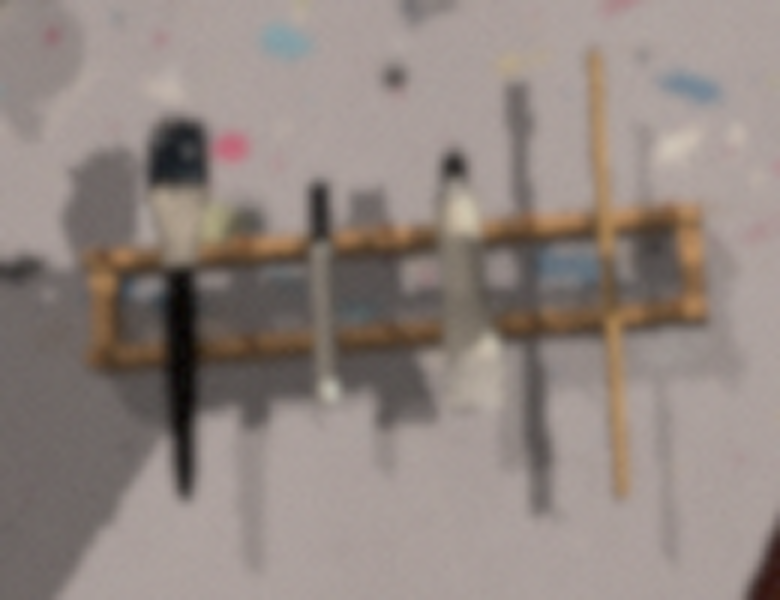

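```bash
python3 go.py; python3 -c "
from plant import manip
print(manip.job_done())"
```

```text
t 30.65 pos [ 0.5362 -0.1161  0.2002] psi 0.0781 zaxis [-0.  0. -1.] F [-0.4  0.7  0.1] w 34.1 j [-0.35 -0.1   1.83  0.    1.41  1.14]
the job is handed in; nothing more can be done
None
```

I moved all four tools from the cradles to the wooden rest in reverse order and handed the job in at about 31 s. From left to right they now lie brush, marker, tube, stick; in the cradles the order was stick, tube, marker, brush. The robot let go of everything, and the arm was clear of the rest, about 0.2 m up, at hand-in.

My last checks came from the final pictures, measured in the rest's frame:

| Tool | Along the rest | Across the rest | Off square |
|---|---|---|---|
| Marker | +38 mm (place at +40) | −1 mm | 0.015 rad |
| Tube | −39 mm (place at −40) | −1 mm | 0.014 rad |
| Stick | −120 mm (place at −120) | −1 mm | 0.004 rad |

- **Brush:** I checked it by the joint between handle and head. It sat about 4 mm off along the rest and within 1 mm across it.
- **Heights and tilt:** I judged these only by eye. All four tools look flat on both bars.
- **Readings that differed from the stated sizes:** The grip closed to 11 mm on the 13 mm marker and to 27 mm on the 34 mm tube. The brush measured about 11 mm short in the first pictures, so I took its middle from the handle joint instead.

No check failed, and no force reading I took went above about 7 N.

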